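# Fill the tablet dosing unit and set its pull-out dial

## Robot

A 6-joint arm with a two-finger parallel gripper is mounted at the origin on the work surface. World frame = base frame: x ahead of the robot, y to its left, z up, the work surface at z = 0. Lengths are in mm, angles in rad, forces in N, time in s.
With the tool pointing down it reaches from about 350 to 975 mm from the base axis. Payload 7.1 kg.
Tool frame: the origin (TCP) lies at the very end of the fingers, on their centre line; the grasp point (between the pads) lies 19 mm behind it; z points along the fingers, y is the line along which they close (so a half turn about z gives the same grasp; the last joint's range is limited). The gripper opens to 88 mm and grips with 3 to 60 N. Pads are 20 mm wide; open, the fingers measure 115 mm over their backs; the gripper's body (75 mm by 178 mm) begins 61 mm behind the grasp point.
Start: joints at [1.282, 0.423, 1.63, -0, 1.089, -0.019], TCP at [166.555, 602.382, 222.675] pointing down, gripper open.
Joint ranges: [-3, 3], [-0.9, 2.11], [0.09, 2.58], [-1.31, 4.45], [0.11, 2.69], [-2.54, 2.54]. Speed limits (rad/s): [2.39, 2.39, 3.01, 3.14, 3.14, 3.14].

## Interface

Orientations are given as a rotation vector (axis times angle).
In Python, from workcell import ctrl gives the robot as it stands. The module is installed in compiled form; this text tells all that it offers.
- The arm moves only by the shell command python3 -m inch 'ROWS'. ROWS is JSON, a list of rows, each a list of 7 numbers: the shift along the tool's x, y, z scaled (see below), then the turn, a rotation vector about the tool's x, y, z scaled (see below), then the closure, from -1 (fully open) to 1 (shut). In form: [[tx, ty, tz, wx, wy, wz, hand], ...]. A call has 1 to 10 rows; each row is the pose to reach, as a shift and turn from the pose commanded when the call began, along the tool's axes at that moment; what a row does not reach only later rows make up. The controller multiplies each number of a shift by 0.15 m and each number of a turn by pi/4 rad. A row lasts 1/8 s, in which the tool goes at most 62.5 mm and 10.7 degrees, less where a joint would pass 70% of its speed; a pose out of reach is approached as far as the arm can. A call with a number of a shift or a turn outside -1 to 1 is refused whole. A call with a gripper value outside its range is refused whole. The fingers move at their own pace and stop on an object; the grip force is fixed at half the most. Time passes only in rows, so rows that repeat a pose let the fingers close. It gives the time, the measured TCP pose, the force, the opening and the grip force at its end, in the units of the state.
- ctrl.get_obs(): the state, without advancing time (a new reading comes with each control period).
- ctrl.get_image(name): name is "scene" or "top" or "wrist"; returns the picture (384x512x3 uint8, red, green, blue); there is no depth.
- ctrl.camera_params(name): a dict with "vfov" (degrees; the focal length in pixels is half the picture's height over the tangent of half this angle, whatever the lens; pixels are square), "cx", "cy" (the principal point, pixels), "distortion" ([k1, k2, p1, p2, k3] as OpenCV has them; the pictures are not rectified), "eye" and "attitude" of the camera in the world; the wrist camera has in their place "tool_from_camera" (4x4, takes a point from camera to tool coordinates, whose origin is the TCP and whose axes are the flange's). Camera axes: x right, y up, looking along -z (the intrinsics and any distortion apply to the point x, -y, -z); pixel columns grow to the right and rows downward; lengths in mm; the calibration is good to about 2 mm. A picture is of the moment at which its call begins: read the wrist's pose just before it. camera_params takes no time and is no camera call.
- ctrl.close_job(): hands the job in; it is judged then, once.
The state is a dict: "t": time; "qpos": joint angles; "qvel": joint speeds; "joint_torque": joint torques, N m; "ee_pos": TCP position; "orientation": TCP orientation; "ft_force": force on the tool from outside, world axes, zero at the start; "moment": the same for the moment, N m; "width": finger opening in mm; "grasp_force": force on a finger pad.
Only numpy, scipy, OpenCV 4.12 (cv2) and the standard library are available. Lean on these libraries where they do the work, as an engineer would, in place of code of your own. Each camera call takes 0.05 s, during which the arm holds its last target. There are 200 camera calls.

## Task

Slide the dosing unit's lid open and put every white-and-blue detergent tablet on the worktop into its well (not the round green one). Slide the lid fully shut and turn its red lock knob clockwise until the clutch clicks for the first time, then stop. Only then pull the white programme dial out, turn it clockwise until its pointer is at the blue dot, push it fully home there and let go. Do not tip the glass dosing cup over.

Things in the scene. Friction and masses are not known exactly. Their poses are not given: they have to be found in the camera images.
- unit: the dosing unit: a white low box fixed to the worktop, 170 x 420 x 60 mm (its own x, y, z); origin at the centre of its underside on the worktop, x away from the robot, y to the left, turned up to 0.15 rad. In its frame: the well is at y = -125 mm (right end), the dial axis at y = +135 mm (left end), both at x = 0. On its top, low aluminium rails (6 mm high) run along y beside the lid at x = +-64 mm
- well (a point): centre of the inner floor of the tablet well, 10 mm above the worktop; axes as the unit's. The well is square, 100 x 100 mm inside and 50 mm deep, its rim flush with the unit's top (60 mm above the worktop). Tablets may be let go at the rim and may lie in it anyhow, piled too, so long as they are below the rim
- lid (a joint): the grey sliding lid, a 118 x 118 x 6 mm plate lying on the unit's top (61 to 67 mm above the worktop) over the well: 0 = fully shut, 0.11 m = fully open, having slid along the unit's +y (left). It slides with about 2 N of friction and stays where left. It is moved by its red knob. Starts shut or up to 20 mm open
- lock_grip (a point): the grip point of the red lock knob that stands on the middle of the lid: a bar 46 x 14 mm in plan, from 73 to 105 mm above the worktop, with a white line on the pointer half of its top, over a dark round hub 52 mm across. The point lies on its vertical axis 95 mm above the worktop (10 mm below the bar's top); x runs along the bar towards the pointer end. Grasp across the 14 mm. It rides with the lid
- lock (a joint): how far the lock screw has turned, rad clockwise from above: starts 0 to 0.4, comes to a hard stop at 1.2 = tight, where the pointer has come to the green dot on the lid. Easy to turn (0.03 N m) up to the stop
- clutch (a joint): how far the red knob has slipped clockwise past the lock screw, rad: 0 until the screw is at its stop; then the clutch slips at 0.16 N m and the knob moves on past the green dot. The first click is at 0.05 rad, the second at 0.55 rad of slip: stop between (about 0.2 rad past the dot is right). Turning the knob back does not undo slip, it only loosens the screw. Hold the knob with 35 N or more
- dial_grip (a point): the grip point of the white programme dial: a round skirt 78 mm across with a grip bar on it, 52 x 14 mm in plan, from 79 to 110 mm above the worktop when home; a black line on the pointer half of its top. The point lies on its vertical axis, 100 mm above the worktop when home (10 mm below the bar's top); x runs along the bar towards the pointer end. Grasp across the 14 mm
- pull (a joint): how far the dial is pulled out (straight up), m: 0 = fully home, 0.014 = fully out. About 3 N of friction; it stays where left. While it is less than about 7 mm out a tooth under the pointer keeps it from turning out of its notch; it goes home only over a notch, which guides it in from up to about 0.1 rad off
- dial (a joint): the dial's angle, rad clockwise from above: off sector (three black dots) -0.05 to 0.55, where it starts at 0 to 0.45; notches at the green dot 1.0, the blue dot 1.5 (wanted) and the yellow dot 2.0. At angle q the pointer stands at 0.75 - q, measured anticlockwise from the unit's x axis. Turns with 0.04 N m. In a notch it has about 0.07 rad of play
- tab1_mid (a point): a laundry detergent tablet, a white block with a blue top layer, 44 x 34 x 20 mm (its own x, y, z), 40 g; the point is its centre, 10 mm above its underside. None if this tablet is absent in this run: three to five are present, scattered to the right of the dosing unit, lying flat with the blue side up
- tab2_mid (a point): a laundry detergent tablet, a white block with a blue top layer, 44 x 34 x 20 mm (its own x, y, z), 40 g; the point is its centre, 10 mm above its underside. None if this tablet is absent in this run: three to five are present, scattered to the right of the dosing unit, lying flat with the blue side up
- tab3_mid (a point): a laundry detergent tablet, a white block with a blue top layer, 44 x 34 x 20 mm (its own x, y, z), 40 g; the point is its centre, 10 mm above its underside. None if this tablet is absent in this run: three to five are present, scattered to the right of the dosing unit, lying flat with the blue side up
- tab4_mid (a point): a laundry detergent tablet, a white block with a blue top layer, 44 x 34 x 20 mm (its own x, y, z), 40 g; the point is its centre, 10 mm above its underside. None if this tablet is absent in this run: three to five are present, scattered to the right of the dosing unit, lying flat with the blue side up
- tab5_mid (a point): a laundry detergent tablet, a white block with a blue top layer, 44 x 34 x 20 mm (its own x, y, z), 40 g; the point is its centre, 10 mm above its underside. None if this tablet is absent in this run: three to five are present, scattered to the right of the dosing unit, lying flat with the blue side up
- green_tab_center (a point): a round green dishwasher tablet, 36 mm across and 16 mm high, to be left out of the well; the point is its centre
- cup: a small amber glass dosing cup, 56 mm across and 50 mm tall, standing beyond the tablets near the unit's right end; origin at the centre of its underside

How it is judged (in metres and radians):
On the way, in this order (a step that is already met when the one before it is completed fails the run):
1. every detergent tablet lies in the well (x of tab1_mid in the frame of well between -0.052 and 0.052 m and y of tab1_mid in the frame of well between -0.052 and 0.052 m and z of tab1_mid in the frame of well between 0 and 0.05 m and x of tab2_mid in the frame of well between -0.052 and 0.052 m and y of tab2_mid in the frame of well between -0.052 and 0.052 m and z of tab2_mid in the frame of well between 0 and 0.05 m and x of tab3_mid in the frame of well between -0.052 and 0.052 m and y of tab3_mid in the frame of well between -0.052 and 0.052 m and z of tab3_mid in the frame of well between 0 and 0.05 m and x of tab4_mid in the frame of well between -0.052 and 0.052 m and y of tab4_mid in the frame of well between -0.052 and 0.052 m and z of tab4_mid in the frame of well between 0 and 0.05 m and x of tab5_mid in the frame of well between -0.052 and 0.052 m and y of tab5_mid in the frame of well between -0.052 and 0.052 m and z of tab5_mid in the frame of well between 0 and 0.05 m), for 0.2 s.
2. the lid is fully shut over them (all of step 1 and value of joint lid below 0.005 m), for 0.2 s.
3. the red knob is turned to the clutch's first click (value of joint lid below 0.005 m and value of joint lock above 1.12 rad and value of joint clutch between 0.05 and 0.55 rad), for 0.1 s.
4. the dial is pulled out (value of joint pull above 0.009 m), for 0.1 s.
5. the dial, still out, is turned to the blue dot (value of joint pull above 0.006 m and value of joint dial between 1.3 and 1.7 rad), for 0.1 s.
6. the dial is pushed home at the blue dot (value of joint pull below 0.0025 m and value of joint dial between 1.36 and 1.64 rad), for 0.2 s.
At the end, for the whole second after the job is handed in: every tablet present lies in the well below its rim; lid shut to within 5 mm; lock screw tight (lock above 1.12 rad) with the clutch slipped past the first click (0.05 rad) but not to the second (0.55 rad); dial home to within 2.5 mm and within 0.14 rad of the blue dot (1.36 to 1.64 rad) (all of step 1 and all of step 3 and all of step 6); the robot touches nothing.
It fails at once if the clutch is driven to a second click (value of joint clutch above 0.55 rad).
It fails at once if the glass dosing cup is tipped over (angle between cup's own z axis and vertical above 0.6 rad).
It fails at once if the green tablet is put in the well (x of green_tab_center in the frame of well between -0.052 and 0.052 m and y of green_tab_center in the frame of well between -0.052 and 0.052 m and z of green_tab_center in the frame of well between 0 and 0.05 m).
Of tab1, tab2, tab3, tab4, tab5 only 3 to 5 are there at a start; the rules pass over those that are not, and their reading is None.
At some moment in a run one of tab1, tab2, tab3, tab4, tab5 may be knocked a few centimetres aside while the robot is not near it.
Once in a run the grip may slacken for a moment while it holds something.
It also fails if it takes over 210 s, if anything falls off the work surface, if the arm or the gripper's body presses on something with over 40 N, if the wrist force passes 120 N, or if a joint passes its speed limit or range.

## Working session

There is one attempt and no reset: what is moved stays moved. The work goes in short steps, Python scripts to look and compute and a shell command to move; the robot and the scene stay as the last step left them, time stands still between calls to the robot, and variables do not carry over. Pictures are saved under pics/ and viewed, at most 14 in all, crops included, and the job is handed in when it is done.

```bash
mkdir -p pics
cat > h.py <<'E'
import numpy as np, cv2
from scipy.spatial.transform import Rotation as R
from workcell import ctrl
def cam(n,obs=None):
    p=ctrl.camera_params(n); f=192/np.tan(np.radians(p['vfov'])/2)
    K=np.array([[f,0,p['cx']],[0,f,p['cy']],[0,0,1]]); D=np.array(p['distortion'],float)
    if n=='wrist':
        T=np.array(p['tool_from_camera']); o=obs or ctrl.get_obs()
        Rt=R.from_rotvec(o['orientation']).as_matrix()
        return K,D,Rt@T[:3,:3],Rt@T[:3,3]+np.array(o['ee_pos'])
    a=np.array(p['attitude'],float)
    return K,D,(a if a.shape==(3,3) else R.from_rotvec(a).as_matrix()),np.array(p['eye'],float)
def ray(c,px,z):
    K,D,Rc,e=c
    u=cv2.undistortPoints(np.array(px,float).reshape(-1,1,2),K,D).reshape(-1,2)
    d=np.c_[u[:,0],-u[:,1],-np.ones(len(u))]@Rc.T
    return e+d*((z-e[2])/d[:,2])[:,None]
def proj(c,P):
    K,D,Rc,e=c; q=(np.atleast_2d(P)-e)@Rc; q=q*[1,-1,-1]
    return cv2.projectPoints(q,np.zeros(3),np.zeros(3),K,D)[0].reshape(-1,2)
def snap(n,name=None):
    im=ctrl.get_image(n)
    if name: cv2.imwrite('pics/'+name,cv2.cvtColor(im,cv2.COLOR_RGB2BGR))
    return im
E
python3 - <<'E'
from h import *
o=ctrl.get_obs(); print(o)
for n in ('scene','top','wrist'): print(n,ctrl.camera_params(n))
a=snap('top','top0.png');b=snap('scene','scene0.png')
E
```

```text
{'t': 0.0, 'qpos': array([ 1.28201391e+00,  4.23851116e-01,  1.63069495e+00,  1.86341984e-05,
        1.08860619e+00, -1.89920934e-02]), 'qvel': array([ 0.00122435, -0.00147689, -0.00029079,  0.00016632,  0.00194502,
        0.00101386]), 'joint_torque': array([ 4.86482713e-04, -5.44644105e+01, -2.73650604e+01,  6.44088001e-02,
        2.30033824e-02, -1.38180749e-04]), 'ee_pos': array([166.3853338 , 601.85925473, 221.89334326]), 'orientation': array([-4.22480568e-01, -3.11279686e+00,  2.41670468e-03]), 'ft_force': array([ 0.94422658, -0.21601801, -0.21004045]), 'moment': array([ 0.00724141, -0.02045482,  0.01012847]), 'grasp_force': 0.0, 'width': 87.68551060614897}
scene {'vfov': 44.388010812345144, 'cx': 254.10376104509072, 'cy': 186.6506532869188, 'distortion': array([0.05609489, 0.        , 0.        , 0.        , 0.        ]), 'eye': array([1131.72167338, -681.2401637 ,  968.72610452]), 'attitude': array([0.7158564 , 0.29711889, 0.73632112])}
top {'vfov': 45.98122255548177, 'cx': 254.68276844323375, 'cy': 192.8320969385783, 'distortion': array([-0.1669411,  0.       ,  0.       ,  0.       ,  0.       ]), 'eye': array([ 500.98459893,  -74.1982913 , 1129.26316933]), 'attitude': array([ 0.03351981, -0.04220648, -1.55445103])}
wrist {'vfov': 71.06799625294275, 'cx': 257.63547471100884, 'cy': 188.73884813148223, 'distortion': array([-0.05161126,  0.        ,  0.        ,  0.        ,  0.        ]), 'tool_from_camera': array([[-5.44230796e-04,  9.59066458e-01,  2.83180566e-01,
         7.67991587e+01],
       [ 9.99999785e-01,  4.18411775e-04,  5.04787398e-04,
         8.35551230e-01],
       [ 3.65638579e-04,  2.83180779e-01, -9.59066480e-01,
        -1.61770224e+02],
       [ 0.00000000e+00,  0.00000000e+00,  0.00000000e+00,
         1.00000000e+00]])}
```

View pics/top0.png

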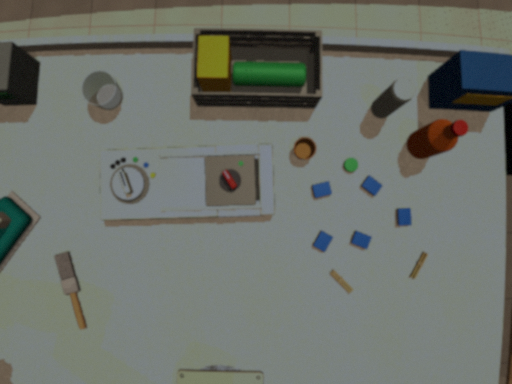

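View pics/scene0.png

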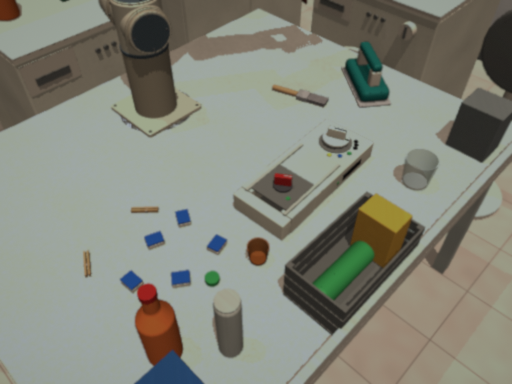

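Top view: five blue tablets around (320,189), (371,186), (404,217), (360,240), (322,241); green tablet (350,165), cup (304,148); unit from (103,150) to (273,217), with dial at (128,183) and red knob at (230,180). The lid is slightly open. The scene view agrees.

```bash
cat > tabs.py <<'E'
from h import *
def blobs(im,lo,hi,amin=30):
    hsv=cv2.cvtColor(im,cv2.COLOR_RGB2HSV); m=cv2.inRange(hsv,lo,hi)
    return [c for c in cv2.findContours(m,cv2.RETR_EXTERNAL,cv2.CHAIN_APPROX_NONE)[0] if cv2.contourArea(c)>amin]
def tabs(c,im,amin=60):
    out=[]
    for k in blobs(im,(100,130,60),(125,255,255),amin):
        P=ray(c,k.reshape(-1,2),20.)[:,:2].astype(np.float32)
        (x,y),(w,h),a=cv2.minAreaRect(P)
        if max(w,h)>70: continue
        if w<h: a+=90
        out.append((x,y,max(w,h),min(w,h),(a+90)%180-90))
    return out
E
python3 - <<'E'
from tabs import *
c=cam('top'); im=cv2.cvtColor(cv2.imread('pics/top0.png'),cv2.COLOR_BGR2RGB)
for t in tabs(c,im): print('tab x y L W angdeg',np.round(t,1))
for k in blobs(im,(0,150,90),(6,255,255),15)+blobs(im,(170,150,90),(180,255,255),15):
    p=k.reshape(-1,2).mean(0); print('red',p,ray(c,[p],105)[0].round(1))
print('cup',ray(c,[(304,148)],50).round(1)); 
for k in blobs(im,(45,120,60),(80,255,255),15): p=k.reshape(-1,2).mean(0); print('grn',p,ray(c,[p],16)[0].round(1))
cv2.imwrite('pics/crop1.png',cv2.resize(cv2.imread('pics/top0.png')[135:230,92:285],None,fx=4,fy=4,interpolation=cv2.INTER_CUBIC))
E
```

```text
tab x y L W angdeg [ 443.3 -343.7   40.3   29.    68.4]
tab x y L W angdeg [ 439.1 -248.    38.5   29.9  -26.1]
tab x y L W angdeg [ 5.015e+02 -4.530e+02  3.760e+01  2.870e+01  4.000e-01]
tab x y L W angdeg [ 566.1 -244.2   39.9   28.1  -75.2]
tab x y L W angdeg [ 578.5 -369.6   39.1   30.    55.8]
red [230.47058824 180.47058824] [577.8 -24.1 105. ]
red [460.30769231 126.84615385] [ 716.2 -568.   105. ]
cup [[ 663.3 -196.9   50. ]]
grn [350.27272727 164.66666667] [ 629.  -317.2   16. ]
grn [269.63157895  71.84210526] [ 861.6 -112.9   16. ]
```

View pics/crop1.png

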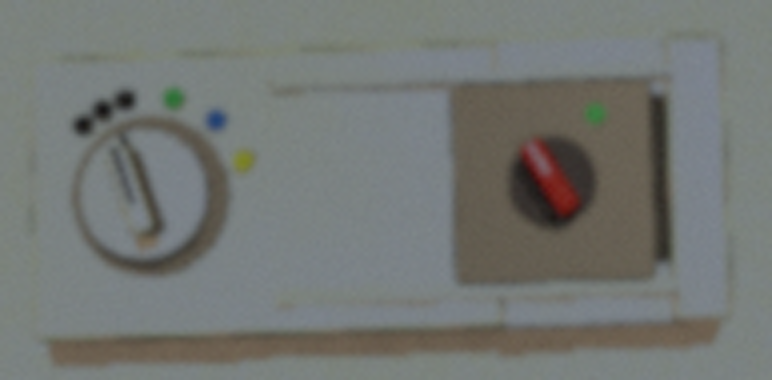

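Crop: unit corners (60,58), (720,36), (728,316), (45,338); red bar from (572,212) to the pointer end (533,145); lid plate (452,85)–(650,80)–(655,275)–(460,282); dial bar from (147,235) to the pointer at (120,138).

Run:
```python
from h import *
c=cam('top')
w=lambda p,z: ray(c,np.array(p,float)/4-0.375+[92,135],z)[:,:2]
C=w([(38,62),(720,36),(728,316),(45,338)],60);print('corners',C.round(1),C.mean(0))
v=(C[0]-C[1])+(C[3]-C[2]); print('yaw',np.arctan2(-v[0],v[1]))
L=w([(452,85),(650,80),(655,275),(460,282)],67);print('lid',L.round(1),L.mean(0)); v=(L[0]-L[1])+(L[3]-L[2]); print('yaw',np.arctan2(-v[0],v[1]))
K=w([(578,214),(530,143)],105);print('knob',K,K.mean(0),'ang',np.arctan2(*(K[1]-K[0])[::-1]))
Dl=w([(150,238),(120,138)],110);print('dial',Dl,Dl.mean(0),np.arctan2(*(Dl[1]-Dl[0])[::-1]))
o=ctrl.get_obs();print(R.from_rotvec(o['orientation']).as_matrix().round(3),o['ee_pos'])
for f in ((166,602),):pass
```

```text
corners [[ 650.4  294.2]
 [ 670.8 -118.2]
 [ 504.3 -125.2]
 [ 483.6  284. ]] [577.26526548  83.66039197]
yaw 0.0500218240512212
lid [[638.   40.1]
 [642.7 -76.9]
 [527.6 -81.7]
 [521.6  32.8]] [582.50366801 -21.42920065]
yaw 0.046343918060631005
knob [[560.55854046 -37.24085452]
 [600.53721209  -9.21247336]] [580.54787627 -23.22666394] ang 0.6114526770546794
dial [[542.73345272 206.86996243]
 [599.77986202 226.34530162]] [571.25665737 216.60763203] 0.32898811341869516
[[-0.964  0.267 -0.   ]
 [ 0.267  0.964 -0.001]
 [ 0.    -0.001 -1.   ]] [166.40948529 601.90892591 221.97170219]
```

```bash
cat > plan.py <<'E'
# python3 plan.py x y z yaw(rad of tool x) n : prints shift/turn numbers for n successive calls
import sys
from h import *
x,y,z,yaw,n=map(float,sys.argv[1:6]); n=int(n)
o=ctrl.get_obs(); p=np.array(o['ee_pos']); A=R.from_rotvec(o['orientation'])
c,s=np.cos(yaw),np.sin(yaw); B=R.from_matrix([[c,s,0],[s,-c,0],[0,0,-1]])
rv=(A.inv()*B).as_rotvec(); print('t',round(o['t'],1),'turn deg',np.degrees(rv).round(1),'dist',np.round(np.array([x,y,z])-p,1),'w',round(o['width'],1),'q6',o['qpos'][5].round(2))
for i in range(n):
    Ai=A*R.from_rotvec(rv*i/n); d=Ai.inv().apply((np.array([x,y,z])-p)/n)/150
    print(np.r_[d,rv/n/(np.pi/4)].round(3).tolist())
E
python3 plan.py 580.5 -23.2 200 0.611 5
```

```text
t 0.1 turn deg [-0.000e+00  1.000e-01  1.295e+02] dist [ 414.1 -625.1  -22. ] w 88.3 q6 -0.02
[-0.754, -0.656, 0.03, -0.0, 0.0, 0.576]
[-0.965, -0.261, 0.03, -0.0, 0.0, 0.576]
[-0.982, 0.187, 0.03, -0.0, 0.0, 0.576]
[-0.802, 0.598, 0.029, -0.0, 0.0, 0.576]
[-0.46, 0.888, 0.029, -0.0, 0.0, 0.576]
```

```bash
python3 -m inch '[[-0.754,-0.656,0.03,0,0,0.576,-1],[-0.754,-0.656,0.03,0,0,0.576,-1],[-0.754,-0.656,0.03,0,0,0.576,-1]]'
python3 -m inch '[[-0.965,-0.261,0.03,0,0,0.576,-1],[-0.965,-0.261,0.03,0,0,0.576,-1],[-0.965,-0.261,0.03,0,0,0.576,-1]]'
python3 -m inch '[[-0.982,0.187,0.03,0,0,0.576,-1],[-0.982,0.187,0.03,0,0,0.576,-1],[-0.982,0.187,0.03,0,0,0.576,-1]]'
python3 -m inch '[[-0.802,0.598,0.03,0,0,0.576,-1],[-0.802,0.598,0.03,0,0,0.576,-1],[-0.802,0.598,0.03,0,0,0.576,-1]]'
python3 -m inch '[[-0.46,0.888,0.03,0,0,0.576,-1],[-0.46,0.888,0.03,0,0,0.576,-1],[-0.46,0.888,0.03,0,0,0.576,-1],[-0.46,0.888,0.03,0,0,0.576,-1],[-0.46,0.888,0.03,0,0,0.576,-1]]'
python3 plan.py 580.5 -23.2 200 0.611 1
python3 -c "
from h import *
o=ctrl.get_obs(); snap('wrist','w1.png'); print(o['ee_pos'],o['orientation'],o['qpos'])"
```

```text
t: 0.48
ee_pos: [250.2, 474.5, 217.6]
orientation: [1.118, 2.936, -0.003]
ft_force: [0.2, 0.5, 0.7]
width: 87.9
grasp_force: 0.0
t: 0.85
ee_pos: [332.9, 349.6, 213.3]
orientation: [1.749, 2.61, -0.002]
ft_force: [-0.4, 0.2, -0.8]
width: 87.6
grasp_force: 0.0
t: 1.23
ee_pos: [415.8, 224.8, 208.9]
orientation: [2.29, 2.151, -0.001]
ft_force: [0.2, 0.3, -0.6]
width: 87.9
grasp_force: 0.0
t: 1.6
ee_pos: [498.8, 99.5, 204.4]
orientation: [2.714, 1.582, -0.0]
ft_force: [0.3, 0.4, 0.6]
width: 87.9
grasp_force: 0.0
t: 2.22
ee_pos: [579.5, -22.4, 199.8]
orientation: [-2.995, -0.945, 0.002]
ft_force: [0.1, 0.0, -0.5]
width: 88.0
grasp_force: 0.0
t 2.2 turn deg [-0.1  0.1  0. ] dist [ 1.  -0.8  0.2] w 88.0 q6 0.9
[0.003, 0.008, -0.002, -0.001, 0.001, 0.0]
[579.48403843 -22.41444867 199.75279503] [-2.99538699e+00 -9.44972751e-01  1.89606383e-03] [-5.92924574e-02  3.85737788e-01  1.74910468e+00  2.43766194e-04
  1.00812138e+00  9.00186068e-01]
```

View pics/w1.png

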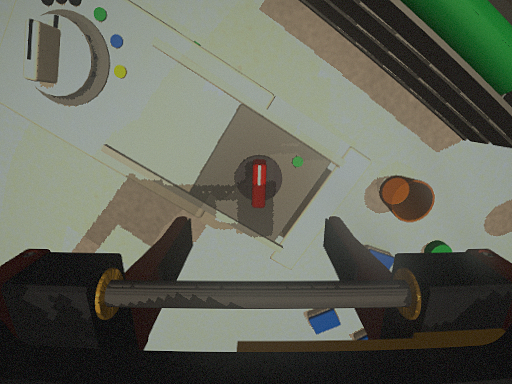

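Wrist view: red bar at (259,183) upright in the image, lid corners (240,103), (332,167), (281,246), green dot (297,161); dial dots at top left: green (100,14), blue (117,41), yellow (121,72).

```bash
python3 - <<'E'
from tabs import *
o={'ee_pos':np.array([579.484,-22.414,199.753]),'orientation':np.array([-2.995387,-.944973,.001896])}
c=cam('wrist',o); im=cv2.cvtColor(cv2.imread('pics/w1.png'),cv2.COLOR_BGR2RGB)
m=cv2.inRange(im,(110,0,0),(255,80,80))
for k in [k for k in cv2.findContours(m,0,1)[0] if cv2.contourArea(k)>80]:
    x,y,w,h=cv2.boundingRect(k); print('red',x,y,w,h)
L=ray(c,[(240,103),(332,167),(281,246)],67)[:,:2]; print('lid',L.round(1),'ctr',(L[0]+L[2])/2,[np.linalg.norm(L[i]-L[i+1]) for i in (0,1)])
v=L[0]-L[1]; v2=L[1]-L[2]; print('yaw',np.arctan2(-v[0],v[1]),np.arctan2(v2[1],v2[0]))
g=ray(c,[(297,161)],67)[0,:2]; print('green',g)
print('bar top ends',ray(c,[(259.5,160),(259,187)],105)[:,:2], 'hub',ray(c,[(258,177)],73)[:,:2])
print('dots',ray(c,[(100,14),(117,41),(121,72)],60)[:,:2].round(1))
P=np.array([[580,-23,105]]);print(proj(c,P))
E
python3 - <<'E'
import cv2
a=cv2.imread('pics/w1.png')
cv2.imwrite('pics/w1c.png',cv2.resize(a[90:260,180:350],None,fx=3.5,fy=3.5,interpolation=cv2.INTER_CUBIC))
E
```

```text
red 382 178 27 27
red 253 164 13 43
lid [[639.1  41.8]
 [641.4 -80.9]
 [529.4 -92.5]] ctr [584.24241933 -25.35272376] [np.float64(122.64318670820332), np.float64(112.64884823088101)]
yaw 0.01905887440958669 0.10336154291746467
green [624.22820813 -44.56070133]
bar top ends [[606.83108956  -5.62931099]
 [584.35250709 -20.81947121]] hub [[585.62151789 -18.73669836]]
dots [[631.1 209.4]
 [618.3 182.2]
 [593.8 164.1]]
[[258.28251968 191.63424625]]
```

View pics/w1c.png

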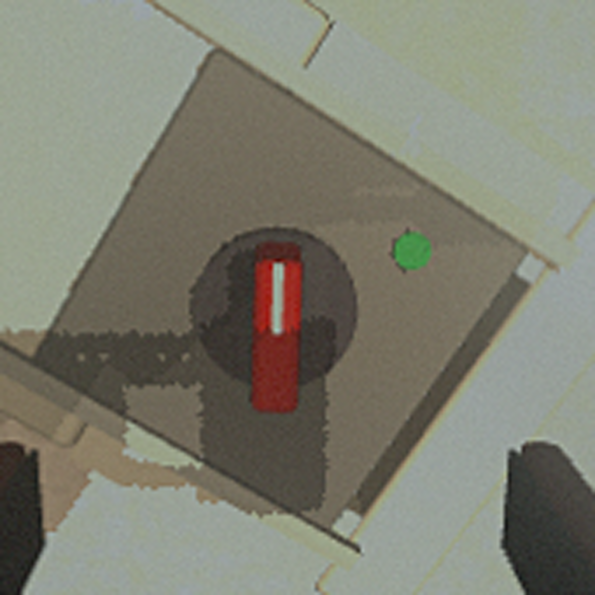

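Enlarged: bar top spans (276,258)–(276,411) with the white line in the upper (pointer) half; hub centre (273,306); lid corners (213,48), (527,250), (357,548), (36,360).

```bash
python3 - <<'E'
from tabs import *
o={'ee_pos':np.array([579.484,-22.414,199.753]),'orientation':np.array([-2.995387,-.944973,.001896])}
c=cam('wrist',o)
w=lambda p,z: ray(c,np.array(p,float)/3.5-0.36+[180,90],z)[:,:2]
b=w([(277,258),(276,411)],105);print('bar',b,b.mean(0),np.linalg.norm(b[0]-b[1]),np.arctan2(*(b[0]-b[1])[::-1]))
print('hub',w([(273,306)],73))
L=w([(213,48),(527,250),(357,548),(36,360)],67);print('lid',L.round(1),L.mean(0));
v=L[0]-L[1]+L[3]-L[2]; print(np.arctan2(-v[0],v[1]))
g=w([(412,250)],67)[0]; print('green ang',np.arctan2(*(g-L.mean(0))[::-1]))
d=np.array([[631.1,209.4],[618.3,182.2],[593.8,164.1]]);print(d)
E
python3 plan.py 582 -21.5 76 0.611 1
```

```text
bar [[603.74301501  -6.95059992]
 [566.68959536 -32.59563988]] [585.21630518 -19.7731199 ] 45.06244536535995 0.6054109689954928
hub [[585.32941885 -18.4555951 ]]
lid [[639.1  41.1]
 [645.5 -74.9]
 [529.6 -93.3]
 [524.4  34.1]] [584.6585234  -23.24876909]
0.04748977204116092
green ang -0.499495750911149
[[631.1 209.4]
 [618.3 182.2]
 [593.8 164.1]]
t 2.3 turn deg [-0.  0.  0.] dist [   2.5    0.6 -123.9] w 87.7 q6 0.9
[0.017, 0.007, 0.826, -0.001, 0.001, 0.001]
```

```bash
python3 plan.py 584.3 -20.8 76 0.607 1
python3 -m inch '[[0.03,0.004,0.4,0,0,0,-1],[0.03,0.004,0.82,0,0,0,-1],[0.03,0.004,0.82,0,0,0,-0.4],[0.03,0.004,0.82,0,0,0,1],[0.03,0.004,0.82,0,0,0,1],[0.03,0.004,0.82,0,0,0,1],[0.03,0.004,0.82,0,0,0,1],[0.03,0.004,0.82,0,0,0,1]]'
python3 plan.py 578.8 75 76 0.607 1
```

```text
t 2.3 turn deg [-0.   0.   0.3] dist [   4.8    1.3 -123.9] w 87.7 q6 0.9
[0.032, 0.012, 0.826, -0.001, 0.001, 0.006]
t: 3.28
ee_pos: [584.6, -21.0, 77.7]
orientation: [2.996, 0.943, 0.001]
ft_force: [0.5, -0.2, 0.1]
width: 31.2
grasp_force: 0.0
t 3.3 turn deg [ 0.  -0.   0.2] dist [-5.8 96.  -1.7] w 31.2 q6 0.9
[0.335, -0.547, 0.011, 0.001, -0.001, 0.003]
```

```bash
python3 -m inch '[[0,0,0.008,0,0,0,1],[0,0,0.008,0,0,0,1],[0,0,0.008,0,0,0,1],[0,0,0.008,0,0,0,1],[0,0,0.008,0,0,0,1]]'
python3 plan.py 579.8 72 76 0.607 1
```

```text
t: 3.9
ee_pos: [584.1, -20.8, 75.8]
orientation: [-2.996, -0.943, 0.001]
ft_force: [-1.6, 0.4, -1.5]
width: 14.0
grasp_force: 30.0
t 3.9 turn deg [-0.   0.   0.2] dist [-4.3 92.8  0.2] w 14.0 q6 0.9
[0.331, -0.524, -0.002, -0.001, 0.001, 0.004]
```

```bash
python3 -m inch '[[0.085,-0.131,0,0,0,0,1],[0.165,-0.262,0,0,0,0,1],[0.248,-0.393,0,0,0,0,1],[0.331,-0.524,0,0,0,0,1],[0.331,-0.524,0,0,0,0,1],[0.331,-0.524,0,0,0,0,1]]'
python3 plan.py 579 82 76 0.607 1
```

```text
t: 4.65
ee_pos: [579.7, 71.7, 75.8]
orientation: [2.996, 0.944, -0.001]
ft_force: [-2.6, -2.1, -0.5]
width: 13.7
grasp_force: 30.0
t 4.7 turn deg [-0.   0.   0.2] dist [-0.7 10.3  0.2] w 13.7 q6 1.06
[0.035, -0.059, -0.001, -0.0, 0.001, 0.004]
```

Force is still about 2 N, so no stop yet; I'll nudge on until the stop.

```bash
for i in 1; do python3 -m inch '[[0.01,-0.015,0,0,0,0,1],[0.01,-0.015,0,0,0,0,1]]'; python3 -m inch '[[0.01,-0.015,0,0,0,0,1],[0.01,-0.015,0,0,0,0,1]]'; done | egrep 'ee|ft|grasp'
```

```text
ee_pos: [579.7, 72.0, 75.8]
ft_force: [-0.9, -14.6, 0.6]
grasp_force: 30.0
ee_pos: [579.7, 72.4, 75.8]
ft_force: [-0.4, -26.8, 0.8]
grasp_force: 30.0
```

The stop has been reached, so the lid is open. Release it and rise.

```bash
python3 -m inch '[[-0.02,0.03,0,0,0,0,1],[-0.02,0.03,0,0,0,0,-1],[-0.02,0.03,0,0,0,0,-1],[-0.02,0.03,0,0,0,0,-1],[-0.02,0.03,0,0,0,0,-1],[-0.02,0.03,-0.4,0,0,0,-1],[-0.02,0.03,-0.6,0,0,0,-1],[-0.02,0.03,-0.6,0,0,0,-1]]' | egrep 'ee|wid'
cat > look.py <<'E'
from tabs import *
import sys
c=cam('top'); im=snap('top',sys.argv[1] if len(sys.argv)>1 else None)
for t in tabs(c,im): print('tab x y L W deg',np.round(t,1))
E
python3 look.py; python3 plan.py 568 -243 160 1.83 2
```

```text
ee_pos: [581.9, 72.3, 168.6]
width: 80.5
tab x y L W deg [ 443.5 -343.6   40.1   28.9   70.2]
tab x y L W deg [ 439.1 -248.    38.5   29.9  -26.1]
tab x y L W deg [ 501.4 -454.3   37.5   31.2    0.7]
tab x y L W deg [ 566.1 -244.1   39.9   28.1  -75.2]
tab x y L W deg [ 578.4 -369.7   39.1   29.4   54.4]
t 6.2 turn deg [  0.1  -0.1 -69.9] dist [ -12.6 -315.2   -6.8] w 84.5 q6 1.06
[-0.636, 0.837, 0.022, 0.001, -0.001, -0.777]
[-1.001, 0.322, 0.022, 0.001, -0.001, -0.777]
```

```bash
python3 -m inch '[[-0.636,0.837,0.022,0,0,-0.777,-1],[-0.636,0.837,0.022,0,0,-0.777,-1],[-0.636,0.837,0.022,0,0,-0.777,-1],[-0.636,0.837,0.022,0,0,-0.777,-1]]'|grep ee
python3 -m inch '[[-1,0.322,0.022,0,0,-0.777,-1],[-1,0.322,0.022,0,0,-0.777,-1],[-1,0.322,0.022,0,0,-0.777,-1],[-1,0.322,0.022,0,0,-0.777,-1],[-1,0.322,0.022,0,0,-0.777,-1]]'|grep ee
python3 plan.py 567.5 -243.5 5 1.83 1
python3 -c "
from h import *
o=ctrl.get_obs(); c=cam('wrist',o); im=snap('wrist','w2.png')
from tabs import blobs
for k in blobs(im,(100,130,60),(125,255,255),150):
    P=ray(c,k.reshape(-1,2),20.)[:,:2].astype(np.float32); print(cv2.minAreaRect(P))
"
```

```text
ee_pos: [572.4, -88.1, 160.6]
ee_pos: [566.4, -243.1, 157.4]
t 7.3 turn deg [-0.1 -0.1 -0.1] dist [   1.1   -0.4 -152.4] w 88.1 q6 -0.68
[-0.007, 0.009, 1.016, -0.003, -0.003, -0.002]
((505.14404296875, -456.3759765625), (42.559654235839844, 28.99310302734375), 7.823055267333984)
((580.7330322265625, -369.4374084472656), (42.49119186401367, 31.53457260131836), 52.82338333129883)
((446.26611328125, -344.16412353515625), (42.361576080322266, 32.65995788574219), 69.47817993164062)
((568.6437377929688, -244.39369201660156), (31.65484046936035, 41.700355529785156), 14.795100212097168)
((439.73297119140625, -252.3396759033203), (23.884326934814453, 42.08644485473633), 62.450843811035156)
```

```bash
python3 -m inch '[[-0.005,0.01,0.4,0,0,0,-1],[-0.005,0.01,0.8,0,0,0,-1],[-0.005,0.01,1,0,0,0,-1],[-0.005,0.01,1,0,0,0,1],[-0.005,0.01,1,0,0,0,1],[-0.005,0.01,1,0,0,0,1],[-0.005,0.01,1,0,0,0,1],[-0.005,0.01,1,0,0,0,1],[-0.005,0.01,1,0,0,0,1]]'
python3 -m inch '[[0,0,0,0,0,0,1],[0,0,0,0,0,0,1],[0,0,-0.4,0,0,0,1],[0,0,-0.75,0,0,0,1],[0,0,-0.75,0,0,0,1]]'|egrep 'ee|wid|gras'
python3 plan.py 567 -64 120 1.62 2
```

```text
t: 8.5
ee_pos: [569.4, -243.5, 9.8]
orientation: [1.915, 2.49, 0.0]
ft_force: [-0.7, 0.9, 3.5]
width: 33.8
grasp_force: 30.0
ee_pos: [572.0, -244.6, 126.1]
width: 33.9
grasp_force: 30.0
t 9.1 turn deg [ 0.4  0.2 12. ] dist [ -5.  180.6  -6.1] w 33.9 q6 -0.68
[0.586, 0.138, 0.018, 0.004, 0.003, 0.134]
[0.598, 0.076, 0.019, 0.004, 0.003, 0.134]
```

```bash
python3 -m inch '[[0.59,0.12,0.018,0,0,0.134,1],[0.59,0.12,0.018,0,0,0.134,1],[0.59,0.12,0.018,0,0,0.134,1]]'|egrep 'ee|wid'
python3 -m inch '[[0.598,0.076,0.02,0,0,0.134,1],[0.598,0.076,0.02,0,0,0.134,1],[0.598,0.076,0.02,0,0,0.134,1],[0.598,0.076,0.02,0,0,0.134,1]]'|egrep 'ee|wid'
python3 plan.py 567.7 -63.9 63 1.62 1
```

```text
ee_pos: [562.8, -151.3, 117.8]
width: 33.5
ee_pos: [561.6, -64.0, 115.8]
width: 33.7
t 10.0 turn deg [-0.  0. -0.] dist [  6.1   0.1 -52.8] w 33.7 q6 -0.18
[-0.001, 0.041, 0.352, -0.0, 0.0, -0.001]
```

```bash
python3 -m inch '[[0,0.041,0.352,0,0,0,1],[0,0.041,0.352,0,0,0,1],[0,0.041,0.352,0,0,0,1],[0,0.041,0.352,0,0,0,-0.05],[0,0.041,0.352,0,0,0,-0.05],[0,0.041,0.352,0,0,0,-0.05],[0,0.041,0,0,0,0,-0.05],[0,0.041,-0.3,0,0,0,-1],[0,0.041,-0.3,0,0,0,-1]]'|egrep 'ee|wid|ft'
python3 look.py; python3 plan.py 443 -248 155 2.686 2
```

```text
ee_pos: [570.1, -62.8, 165.1]
ft_force: [0.3, 0.2, -0.0]
width: 62.7
tab x y L W deg [ 443.3 -343.9   39.8   29.    68.4]
tab x y L W deg [ 439.1 -248.    38.5   29.9  -26.1]
tab x y L W deg [ 501.4 -454.3   37.5   31.3    0.7]
tab x y L W deg [ 578.1 -369.7   39.1   29.7   53. ]
t 11.2 turn deg [  0.2   0.2 -61.1] dist [-125.6 -185.4   -8. ] w 66.7 q6 -0.18
[-0.597, -0.449, 0.025, 0.002, 0.002, -0.679]
[-0.286, -0.689, 0.026, 0.002, 0.002, -0.679]
```

```bash
python3 -m inch '[[-0.6,-0.449,0.026,0,0,-0.679,-1],[-0.6,-0.449,0.026,0,0,-0.679,-1],[-0.6,-0.449,0.026,0,0,-0.679,-1]]'|egrep 'ee|wid'
python3 -m inch '[[-0.29,-0.689,0.026,0,0,-0.679,-1],[-0.29,-0.689,0.026,0,0,-0.679,-1],[-0.29,-0.689,0.026,0,0,-0.679,-1],[-0.29,-0.689,0.026,0,0,-0.679,-1],[-0.29,-0.689,0.026,0,0,-0.679,-1]]'|egrep 'ee|wid'
cat > wlook.py <<'E'
from tabs import *
o=ctrl.get_obs(); c=cam('wrist',o); im=snap('wrist'); print(o['ee_pos'].round(1))
for k in blobs(im,(100,130,60),(125,255,255),150):
    P=ray(c,k.reshape(-1,2),20.)[:,:2].astype(np.float32); (x,y),(w,h),a=cv2.minAreaRect(P)
    if max(w,h)<60: print('w',np.round([x,y,max(w,h),min(w,h),(a+(90 if w<h else 0)+90)%180-90],1))
E
python3 wlook.py; python3 plan.py 441 -248.5 8 2.69 2
```

```text
ee_pos: [501.5, -157.4, 155.5]
width: 87.6
ee_pos: [442.1, -248.3, 152.7]
width: 88.1
[ 442.1 -248.3  152.7]
w [ 586.9 -375.2   43.6   18.3   64.1]
w [ 444.9 -344.4   41.7   32.2   69.1]
w [578.8 -57.   31.6  31.4   2.6]
w [ 440.7 -248.6   42.    31.7  -27.2]
t 12.2 turn deg [ 0.  -0.1 -0.3] dist [  -1.3   -0.2 -144.9] w 87.9 q6 -1.65
[0.003, -0.003, 0.483, 0.0, -0.001, -0.004]
[0.003, -0.003, 0.483, 0.0, -0.001, -0.004]
```

```bash
python3 -m inch '[[0.005,0,0.4,0,0,0,-1],[0.005,0,0.8,0,0,0,-1],[0.005,0,0.966,0,0,0,-1],[0.005,0,0.966,0,0,0,1],[0.005,0,0.966,0,0,0,1],[0.005,0,0.966,0,0,0,1],[0.005,0,0.966,0,0,0,1],[0.005,0,0.966,0,0,0,1],[0.005,0,0.966,0,0,0,1]]'
python3 -m inch '[[0,0,0,0,0,0,1],[0,0,0,0,0,0,1],[0,0,-0.4,0,0,0,1],[0,0,-0.75,0,0,0,1],[0,0,-0.75,0,0,0,1],[0,0,-0.75,0,0,0,1]]'|egrep 'ee|wid|gras'
python3 plan.py 603 -62.1 120 1.62 2
```

```text
t: 13.35
ee_pos: [441.8, -248.8, 8.9]
orientation: [0.709, 3.06, -0.0]
ft_force: [-0.5, 0.7, 3.7]
width: 33.4
grasp_force: 29.9
ee_pos: [441.1, -248.3, 120.5]
width: 33.6
grasp_force: 29.9
t 14.1 turn deg [-0.  -0.  61.1] dist [161.9 186.2  -0.5] w 33.6 q6 -1.65
[-0.212, 0.795, 0.002, -0.0, -0.0, 0.679]
[0.222, 0.792, 0.002, -0.0, -0.0, 0.679]
```

```bash
python3 -m inch '[[-0.212,0.795,0.002,0,0,0.679,1],[-0.212,0.795,0.002,0,0,0.679,1],[-0.212,0.795,0.002,0,0,0.679,1],[-0.212,0.795,0.002,0,0,0.679,1]]'|egrep 'ee|wid'
python3 -m inch '[[0.222,0.792,0.002,0,0,0.679,1],[0.222,0.792,0.002,0,0,0.679,1],[0.222,0.792,0.002,0,0,0.679,1],[0.222,0.792,0.002,0,0,0.679,1],[0.222,0.792,0.002,0,0,0.679,1]]'|egrep 'ee|wid'
python3 plan.py 603.7 -62.1 63 1.62 1
```

```text
ee_pos: [521.8, -154.3, 118.6]
width: 34.0
ee_pos: [602.3, -63.3, 119.5]
width: 33.8
t 15.2 turn deg [-0.1 -0.   0.2] dist [  1.4   1.2 -56.5] w 33.8 q6 -0.18
[0.007, 0.011, 0.377, -0.002, -0.0, 0.005]
```

```bash
python3 -m inch '[[0.007,0.011,0.377,0,0,0,1],[0.007,0.011,0.377,0,0,0,1],[0.007,0.011,0.377,0,0,0,1],[0.007,0.011,0.377,0,0,0,-0.05],[0.007,0.011,0.377,0,0,0,-0.05],[0.007,0.011,0.377,0,0,0,-0.05],[0,0.011,0,0,0,0,-0.05],[0,0.011,-0.3,0,0,0,-1],[0,0.011,-0.3,0,0,0,-1]]'|egrep 'ee|wid|ft'
python3 look.py; python3 plan.py 444.5 -344 155 1.2 3
```

```text
ee_pos: [607.8, -62.5, 169.6]
ft_force: [-0.3, -0.0, 0.5]
width: 62.6
tab x y L W deg [ 443.5 -343.8   40.2   28.5   69. ]
tab x y L W deg [ 501.4 -454.3   37.5   31.2    0.7]
tab x y L W deg [ 578.2 -369.5   39.4   29.9   54.5]
t 16.4 turn deg [ 0.2 -0.  24.1] dist [-161.7 -281.7  -12.3] w 66.6 q6 -0.17
[-0.607, -0.39, 0.026, 0.002, -0.0, 0.178]
[-0.656, -0.301, 0.027, 0.002, -0.0, 0.178]
[-0.692, -0.207, 0.027, 0.002, -0.0, 0.178]
```

```bash
python3 -m inch '[[-0.61,-0.39,0.026,0,0,0.178,-1],[-0.61,-0.39,0.026,0,0,0.178,-1],[-0.61,-0.39,0.026,0,0,0.178,-1]]'|egrep 'ee|wid'
python3 -m inch '[[-0.66,-0.3,0.026,0,0,0.178,-1],[-0.66,-0.3,0.026,0,0,0.178,-1],[-0.66,-0.3,0.026,0,0,0.178,-1]]'|egrep 'ee|wid'
python3 -m inch '[[-0.69,-0.207,0.026,0,0,0.178,-1],[-0.69,-0.207,0.026,0,0,0.178,-1],[-0.69,-0.207,0.026,0,0,0.178,-1],[-0.69,-0.207,0.026,0,0,0.178,-1]]'|egrep 'ee|wid'
python3 wlook.py; python3 plan.py 445 -344 8 1.205 2
```

```text
ee_pos: [548.6, -158.1, 159.8]
width: 87.9
ee_pos: [496.2, -252.0, 156.5]
width: 87.6
ee_pos: [444.4, -343.3, 153.2]
width: 87.7
[ 444.4 -343.3  153.2]
w [ 456.9 -348.4   41.2    6.9   69.6]
w [ 580.6 -370.8   42.2   31.9   54.1]
t 17.7 turn deg [-0.  -0.  -0.2] dist [   0.5   -0.9 -145.3] w 88.0 q6 -0.31
[-0.002, 0.003, 0.484, -0.0, -0.0, -0.002]
[-0.002, 0.003, 0.484, -0.0, -0.0, -0.002]
```

```bash
python3 -m inch '[[-0.005,0,0.4,0,0,0,-1],[-0.005,0,0.8,0,0,0,-1],[-0.005,0,0.966,0,0,0,-1],[-0.005,0,0.966,0,0,0,1],[-0.005,0,0.966,0,0,0,1],[-0.005,0,0.966,0,0,0,1],[-0.005,0,0.966,0,0,0,1],[-0.005,0,0.966,0,0,0,1],[-0.005,0,0.966,0,0,0,1]]'
python3 -m inch '[[0,0,0,0,0,0,1],[0,0,0,0,0,0,1],[0,0,-0.4,0,0,0,1],[0,0,-0.75,0,0,0,1],[0,0,-0.75,0,0,0,1],[0,0,-0.75,0,0,0,1]]'|egrep 'ee|wid|gras'
python3 plan.py 564.5 -15.9 120 1.62 3
```

```text
t: 18.82
ee_pos: [443.4, -345.6, 9.2]
orientation: [2.592, 1.774, 0.0]
ft_force: [-0.6, 0.7, 3.6]
width: 33.8
grasp_force: 30.0
ee_pos: [442.8, -345.0, 120.8]
width: 33.9
grasp_force: 30.0
t 19.6 turn deg [ -0.  -0. -24.] dist [121.7 329.1  -0.8] w 33.9 q6 -0.31
[0.78, -0.013, 0.002, -0.0, -0.0, -0.178]
[0.774, 0.096, 0.002, -0.0, -0.0, -0.178]
[0.753, 0.203, 0.002, -0.0, -0.0, -0.178]
```

```bash
python3 -m inch '[[0.78,-0.013,0,0,0,-0.178,1],[0.78,-0.013,0,0,0,-0.178,1],[0.78,-0.013,0,0,0,-0.178,1]]'|egrep 'ee|wid'
python3 -m inch '[[0.774,0.096,0,0,0,-0.178,1],[0.774,0.096,0,0,0,-0.178,1],[0.774,0.096,0,0,0,-0.178,1]]'|egrep 'ee|wid'
python3 -m inch '[[0.753,0.203,0,0,0,-0.178,1],[0.753,0.203,0,0,0,-0.178,1],[0.753,0.203,0,0,0,-0.178,1],[0.753,0.203,0,0,0,-0.178,1]]'|egrep 'ee|wid'
python3 plan.py 565.3 -15.9 63 1.62 1
```

```text
ee_pos: [483.2, -232.1, 119.2]
width: 33.8
ee_pos: [524.3, -123.8, 119.8]
width: 33.7
ee_pos: [563.9, -17.6, 120.3]
width: 33.5
t 20.8 turn deg [-0.1  0.  -0. ] dist [  1.4   1.7 -57.3] w 33.5 q6 -0.1
[0.011, 0.01, 0.382, -0.003, 0.0, -0.001]
```

```bash
python3 -m inch '[[0,0.01,0.382,0,0,0,1],[0,0.01,0.382,0,0,0,1],[0,0.01,0.382,0,0,0,1],[0,0.01,0.382,0,0,0,-0.05],[0,0.01,0.382,0,0,0,-0.05],[0,0.01,0.382,0,0,0,-0.05],[0,0.01,0,0,0,0,-0.05],[0,0.01,-0.3,0,0,0,-1],[0,0.01,-0.3,0,0,0,-1]]'|egrep 'ee|wid|ft'
python3 look.py; python3 plan.py 580 -370 155 0.94 3
```

```text
ee_pos: [569.0, -16.1, 170.3]
ft_force: [0.1, -0.3, -0.4]
width: 62.7
tab x y L W deg [ 501.4 -454.3   37.5   31.2    0.7]
tab x y L W deg [ 578.1 -369.6   39.1   29.9   54.4]
t 22.0 turn deg [ 0.2 -0.1 39. ] dist [  12.5 -354.   -13.1] w 66.5 q6 -0.1
[-0.787, -0.011, 0.029, 0.002, -0.0, 0.289]
[-0.769, 0.166, 0.03, 0.002, -0.0, 0.289]
[-0.712, 0.335, 0.029, 0.002, -0.0, 0.289]
```

```bash
python3 -m inch '[[-0.787,-0.011,0.026,0,0,0.289,-1],[-0.787,-0.011,0.026,0,0,0.289,-1],[-0.787,-0.011,0.026,0,0,0.289,-1]]'|egrep 'ee|wid'
python3 -m inch '[[-0.77,0.166,0.026,0,0,0.289,-1],[-0.77,0.166,0.026,0,0,0.289,-1],[-0.77,0.166,0.026,0,0,0.289,-1]]'|egrep 'ee|wid'
python3 -m inch '[[-0.71,0.335,0.026,0,0,0.289,-1],[-0.71,0.335,0.026,0,0,0.289,-1],[-0.71,0.335,0.026,0,0,0.289,-1],[-0.71,0.335,0.026,0,0,0.289,-1]]'|egrep 'ee|wid'
python3 look.py; python3 plan.py 580 -370 8 0.945 2
```

```text
ee_pos: [569.6, -136.8, 160.7]
width: 87.7
ee_pos: [574.0, -254.0, 157.0]
width: 87.6
ee_pos: [578.5, -367.5, 153.4]
width: 87.7
tab x y L W deg [570.4 -14.1  39.4  29.5 -89.1]
tab x y L W deg [ 581.2 -366.6   32.    28.8   46.3]
tab x y L W deg [588.4 -62.1  68.2  45.3   6.7]
t 23.3 turn deg [-0.1 -0.  -0.2] dist [   1.3   -2.7 -145.8] w 87.8 q6 0.05
[-0.005, 0.01, 0.486, -0.001, -0.0, -0.003]
[-0.005, 0.009, 0.486, -0.001, -0.0, -0.003]
```

```bash
python3 -m inch '[[-0.01,0.02,0.4,0,0,0,-1],[-0.01,0.02,0.8,0,0,0,-1],[-0.01,0.02,0.97,0,0,0,-1],[-0.01,0.02,0.97,0,0,0,1],[-0.01,0.02,0.97,0,0,0,1],[-0.01,0.02,0.97,0,0,0,1],[-0.01,0.02,0.97,0,0,0,1],[-0.01,0.02,0.97,0,0,0,1],[-0.01,0.02,0.97,0,0,0,1]]'
python3 -m inch '[[0,0,0,0,0,0,1],[0,0,0,0,0,0,1],[0,0,-0.4,0,0,0,1],[0,0,-0.75,0,0,0,1],[0,0,-0.75,0,0,0,1],[0,0,-0.75,0,0,0,1]]'|egrep 'ee|wid|gras'
python3 plan.py 600.5 -17 120 1.62 3
```

```text
t: 24.42
ee_pos: [580.5, -373.0, 9.4]
orientation: [2.802, 1.421, 0.0]
ft_force: [-1.0, 1.1, 2.0]
width: 33.4
grasp_force: 30.0
ee_pos: [579.8, -372.5, 120.8]
width: 33.7
grasp_force: 30.0
t 25.2 turn deg [ -0.1  -0.  -39. ] dist [ 20.7 355.5  -0.8] w 33.7 q6 0.04
[0.665, -0.43, 0.002, -0.0, -0.0, -0.289]
[0.744, -0.269, 0.002, -0.0, -0.0, -0.289]
[0.786, -0.095, 0.002, -0.0, -0.0, -0.289]
```

```bash
python3 -m inch '[[0.665,-0.43,0,0,0,-0.289,1],[0.665,-0.43,0,0,0,-0.289,1],[0.665,-0.43,0,0,0,-0.289,1]]'|egrep 'ee|wid'
python3 -m inch '[[0.744,-0.27,0,0,0,-0.289,1],[0.744,-0.27,0,0,0,-0.289,1],[0.744,-0.27,0,0,0,-0.289,1]]'|egrep 'ee|wid'
python3 -m inch '[[0.786,-0.095,0,0,0,-0.289,1],[0.786,-0.095,0,0,0,-0.289,1],[0.786,-0.095,0,0,0,-0.289,1],[0.786,-0.095,0,0,0,-0.289,1]]'|egrep 'ee|wid'
python3 plan.py 601.3 -17 63 1.62 1
```

```text
ee_pos: [585.7, -250.1, 119.0]
width: 33.9
ee_pos: [593.1, -133.0, 119.9]
width: 33.9
ee_pos: [600.7, -18.5, 120.8]
width: 33.7
t 26.4 turn deg [-0.1  0.  -0.1] dist [  0.6   1.5 -57.8] w 33.7 q6 -0.1
[0.01, 0.005, 0.385, -0.002, 0.001, -0.001]
```

```bash
python3 -m inch '[[0,0.01,0.385,0,0,0,1],[0,0.01,0.385,0,0,0,1],[0,0.01,0.385,0,0,0,1],[0,0.01,0.385,0,0,0,-0.05],[0,0.01,0.385,0,0,0,-0.05],[0,0.01,0.385,0,0,0,-0.05],[0,0.01,0,0,0,0,-0.05],[0,0.01,-0.3,0,0,0,-1],[0,0.01,-0.3,0,0,0,-1]]'|egrep 'ee|wid|ft'
python3 look.py; python3 plan.py 503 -454.5 155 0.01 4
```

```text
ee_pos: [605.0, -17.0, 170.8]
ft_force: [-0.1, -0.0, -0.1]
width: 62.5
tab x y L W deg [ 5.015e+02 -4.530e+02  3.760e+01  2.870e+01  4.000e-01]
t 27.6 turn deg [ 0.2 -0.2 92.3] dist [-100.4 -437.5  -13.5] w 66.4 q6 -0.1
[-0.72, -0.203, 0.022, 0.001, -0.001, 0.513]
[-0.742, 0.095, 0.023, 0.001, -0.001, 0.513]
[-0.645, 0.378, 0.023, 0.001, -0.001, 0.513]
[-0.446, 0.601, 0.023, 0.001, -0.001, 0.513]
```

```bash
python3 -m inch '[[-0.72,-0.203,0.023,0,0,0.513,-1],[-0.72,-0.203,0.023,0,0,0.513,-1],[-0.72,-0.203,0.023,0,0,0.513,-1]]'|egrep 'ee|wid'
python3 -m inch '[[-0.742,0.095,0.023,0,0,0.513,-1],[-0.742,0.095,0.023,0,0,0.513,-1],[-0.742,0.095,0.023,0,0,0.513,-1]]'|egrep 'ee|wid'
python3 -m inch '[[-0.645,0.378,0.023,0,0,0.513,-1],[-0.645,0.378,0.023,0,0,0.513,-1],[-0.645,0.378,0.023,0,0,0.513,-1]]'|egrep 'ee|wid'
python3 -m inch '[[-0.446,0.6,0.023,0,0,0.513,-1],[-0.446,0.6,0.023,0,0,0.513,-1],[-0.446,0.6,0.023,0,0,0.513,-1],[-0.446,0.6,0.023,0,0,0.513,-1],[-0.446,0.6,0.023,0,0,0.513,-1]]'|egrep 'ee|wid'
python3 look.py;python3 wlook.py; python3 plan.py 503.5 -455 8 0.01 2
```

```text
ee_pos: [575.4, -128.8, 161.4]
width: 88.0
ee_pos: [551.0, -237.3, 158.4]
width: 87.7
ee_pos: [526.5, -346.0, 155.2]
width: 87.4
ee_pos: [502.3, -452.0, 152.5]
width: 88.1
tab x y L W deg [570.4 -15.3  41.9  29.5 -89.1]
tab x y L W deg [587.3 -63.   66.6  44.2   1. ]
tab x y L W deg [615.1  -7.   44.4  20.4 -70.6]
[ 502.3 -452.3  152.7]
w [ 505.1 -455.5   42.    31.7    1.7]
t 29.4 turn deg [-0.   0.   0.1] dist [   1.3   -2.3 -144.8] w 87.7 q6 0.81
[0.004, 0.008, 0.483, -0.0, 0.0, 0.001]
[0.004, 0.008, 0.483, -0.0, 0.0, 0.001]
```

```bash
python3 -m inch '[[0.01,0.02,0.4,0,0,0,-1],[0.01,0.02,0.8,0,0,0,-1],[0.01,0.02,0.966,0,0,0,-1],[0.01,0.02,0.966,0,0,0,1],[0.01,0.02,0.966,0,0,0,1],[0.01,0.02,0.966,0,0,0,1],[0.01,0.02,0.966,0,0,0,1],[0.01,0.02,0.966,0,0,0,1],[0.01,0.02,0.966,0,0,0,1]]'
python3 -m inch '[[0,0,0,0,0,0,1],[0,0,0,0,0,0,1],[0,0,-0.4,0,0,0,1],[0,0,-0.75,0,0,0,1],[0,0,-0.75,0,0,0,1],[0,0,-0.75,0,0,0,1]]'|egrep 'ee|wid|gras'
python3 - <<'E'
from h import *
im=snap('top'); cv2.imwrite('pics/t5.png',cv2.cvtColor(cv2.resize(im[130:235,92:292],None,fx=4,fy=4,interpolation=2),cv2.COLOR_RGB2BGR))
E
python3 plan.py 584 -45 130 1.62 4
```

```text
t: 30.58
ee_pos: [503.1, -457.4, 8.3]
orientation: [3.141, 0.013, 0.001]
ft_force: [-0.1, 0.3, 2.2]
width: 33.8
grasp_force: 29.7
ee_pos: [502.5, -456.8, 119.6]
width: 33.9
grasp_force: 29.7
t 31.4 turn deg [ -0.2   0.  -92.3] dist [ 81.9 411.4  11.3] w 33.8 q6 0.81
[0.142, -0.685, -0.018, -0.001, 0.0, -0.513]
[0.399, -0.574, -0.018, -0.001, 0.0, -0.513]
[0.592, -0.372, -0.019, -0.001, 0.0, -0.513]
[0.691, -0.109, -0.019, -0.001, 0.0, -0.513]
```

View pics/t5.png

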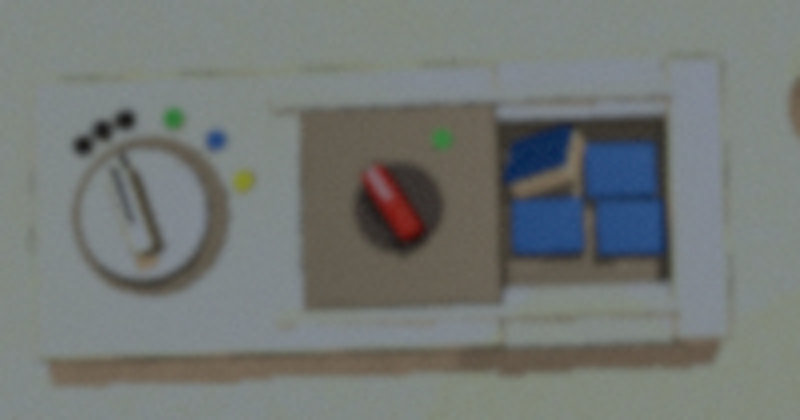

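Four tablets are in the well; the far-left one is tilted, the right pair lies flat. The fifth goes flat on top of the right pair.

```bash
python3 -m inch '[[0.142,-0.685,-0.018,0,0,-0.513,1],[0.142,-0.685,-0.018,0,0,-0.513,1],[0.142,-0.685,-0.018,0,0,-0.513,1]]'|egrep 'ee|wid'
python3 -m inch '[[0.399,-0.574,-0.018,0,0,-0.513,1],[0.399,-0.574,-0.018,0,0,-0.513,1],[0.399,-0.574,-0.018,0,0,-0.513,1]]'|egrep 'ee|wid'
python3 -m inch '[[0.592,-0.372,-0.018,0,0,-0.513,1],[0.592,-0.372,-0.018,0,0,-0.513,1],[0.592,-0.372,-0.018,0,0,-0.513,1]]'|egrep 'ee|wid'
python3 -m inch '[[0.691,-0.109,-0.018,0,0,-0.513,1],[0.691,-0.109,-0.018,0,0,-0.513,1],[0.691,-0.109,-0.018,0,0,-0.513,1],[0.691,-0.109,-0.018,0,0,-0.513,1]]'|egrep 'ee|wid'
python3 plan.py 585 -62 44 1.62 1
```

```text
ee_pos: [522.7, -351.0, 120.9]
width: 34.2
ee_pos: [543.6, -249.8, 124.5]
width: 33.9
ee_pos: [564.5, -147.9, 127.7]
width: 34.0
ee_pos: [584.8, -47.6, 130.7]
width: 33.7
t 33.0 turn deg [-0.   0.  -0.2] dist [  0.2 -14.4 -86.7] w 33.7 q6 -0.15
[-0.096, -0.003, 0.578, -0.001, 0.001, -0.005]
```

```bash
python3 -m inch '[[-0.096,0,0,0,0,0,1],[-0.096,0,0.3,0,0,0,1],[-0.096,0,0.5,0,0,0,1],[-0.096,0,0.578,0,0,0,1],[-0.096,0,0.578,0,0,0,1],[-0.096,0,0.578,0,0,0,-0.05],[-0.096,0,0.578,0,0,0,-0.05],[-0.096,0,0.578,0,0,0,-0.05]]'
python3 -m inch '[[0,0,-0.3,0,0,0,-0.05],[0,0,-0.7,0,0,0,-1],[0.25,0.1,-0.8,0,0,0,-1],[0.5,0.1,-0.9,0,0,0,-1],[0.8,0.1,-0.9,0,0,0,-1],[0.8,0.1,-0.9,0,0,0,-1],[0.8,0.1,-0.9,0,0,0,-1]]'|egrep 'ee|wid'
python3 plan.py 582 71.5 76 0.607 2
python3 - <<'E'
from h import *
o=ctrl.get_obs();print(o['ee_pos'].tolist(),o['orientation'].tolist()); snap('wrist','w6.png')
im=snap('top','top6.png')
E
```

```text
t: 34.0
ee_pos: [586.2, -60.1, 45.3]
orientation: [2.165, 2.275, 0.001]
ft_force: [0.2, 0.5, 0.1]
width: 45.7
grasp_force: 0.0
ee_pos: [594.6, 60.3, 179.6]
width: 87.8
t 34.9 turn deg [ 0.   0.  58.1] dist [ -12.6   11.2 -103.6] w 87.8 q6 0.03
[0.039, -0.04, 0.345, 0.0, 0.0, 0.645]
[0.015, -0.054, 0.345, 0.0, 0.0, 0.645]
[594.5989666819327, 60.31000032281098, 179.5935594694784] [2.1650997232869242, 2.275963404559342, -0.00021201891212384432]
```

View pics/w6.png

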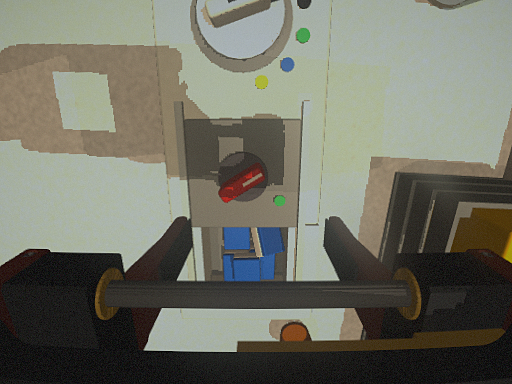

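Run:
```python
from h import *
t=cv2.imread('pics/top6.png'); s=cv2.cvtColor(snap('scene'),cv2.COLOR_RGB2BGR)
u=proj(cam('scene'),[[584,-39,60]])[0].astype(int); v=proj(cam('top'),[[584,-39,60]])[0].astype(int)
f=lambda i,p:cv2.resize(i[p[1]-35:p[1]+35,p[0]-35:p[0]+35],(395,395),interpolation=2)
cv2.imwrite('pics/c7.png',np.hstack([f(t,v),f(s,u)]))
```

```text
(no output)
```

View pics/c7.png

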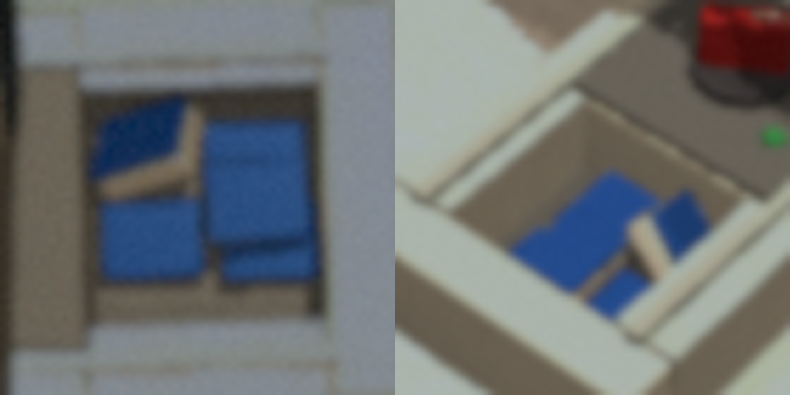

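Run:
```python
from h import *
ct,cs=cam('top'),cam('scene')
u=proj(cs,[[584,-39,60]])[0].astype(int); v=proj(ct,[[584,-39,60]])[0].astype(int)
def tri(a,b):
    k=70/395; pa=v-35+np.array(a)*k; pb=u-35+(np.array(b)-[395,0])*k
    A=[ray(ct,[pa],z)[0] for z in(0,100)];B=[ray(cs,[pb],z)[0] for z in(0,100)]
    da,db=A[1]-A[0],B[1]-B[0]; M=np.c_[da,-db]; t=np.linalg.lstsq(M,B[0]-A[0],rcond=None)[0]
    return ((A[0]+da*t[0]+B[0]+db*t[1])/2).round(1), np.linalg.norm(M@t-(B[0]-A[0])).round(1)
print(tri((188,97),(692,192)),tri((205,115),(690,192)),tri((190,160),(632,228)))
print('rim check',tri((82,70),(582,90)),tri((318,85),(455,200)),tri((325,320),(640,330)))
```

```text
(array([626.5, -30.8,  92.4]), np.float64(8.6)) (array([622.7, -34.7,  92.1]), np.float64(17.8)) (array([601.2, -33.7,  51.7]), np.float64(0.5))
rim check (array([603.3, -21.9, 143.6]), np.float64(72.3)) (array([ 603.5, -109.5,  136.2]), np.float64(61.6)) (array([572.9, -62.8, -17.2]), np.float64(94.1))
```

Run:
```python
from h import *
ct,cs=cam('top'),cam('scene')
u=proj(cs,[[584,-39,60]])[0].astype(int); v=proj(ct,[[584,-39,60]])[0].astype(int)
def tri(a,b):
    k=70/395; pa=v-35+np.array(a)*k; pb=u-35+(np.array(b)-[395,0])*k
    A=[ray(ct,[pa],z)[0] for z in(0,100)];B=[ray(cs,[pb],z)[0] for z in(0,100)]
    da,db=A[1]-A[0],B[1]-B[0]; M=np.c_[da,-db]; t=np.linalg.lstsq(M,B[0]-A[0],rcond=None)[0]
    return ((A[0]+da*t[0]+B[0]+db*t[1])/2).round(1), np.linalg.norm(M@t-(B[0]-A[0])).round(1)
print('rim',tri((320,320),(448,210)),tri((82,320),(582,92)),tri((318,88),(625,328)))
# candidates for tilted block's upper edge: right edge in top = white/blue border
print(tri((190,95),(690,192)),tri((185,160),(630,218)),tri((205,165),(650,275)),tri((95,175),(630,215)))
```

```text
rim (array([534.6, -89.3,  56.8]), np.float64(0.8)) (array([531.5,   8.9,  62.5]), np.float64(3.0)) (array([636.2, -84.2,  50.9]), np.float64(8.8))
(array([626.9, -31.9,  93.6]), np.float64(7.7)) (array([600. , -32.5,  56.8]), np.float64(2.5)) (array([606.5, -34.7,  22.8]), np.float64(12.4)) (array([587.9,  -0.6,  26.6]), np.float64(24.9))
```

Run:
```python
from h import *
ct,cs=cam('top'),cam('scene')
u=proj(cs,[[584,-39,60]])[0].astype(int); v=proj(ct,[[584,-39,60]])[0].astype(int)
def tri(a,b):
    k=70/395; pa=v-35+np.array(a)*k; pb=u-35+(np.array(b)-[395,0])*k
    A=[ray(ct,[pa],z)[0] for z in(0,100)];B=[ray(cs,[pb],z)[0] for z in(0,100)]
    da,db=A[1]-A[0],B[1]-B[0]; M=np.c_[da,-db]; t=np.linalg.lstsq(M,B[0]-A[0],rcond=None)[0]
    return ((A[0]+da*t[0]+B[0]+db*t[1])/2).round(1), np.linalg.norm(M@t-(B[0]-A[0])).round(1)
print(tri((182,160),(645,218)),tri((188,97),(672,270)),tri((205,110),(672,278)),tri((92,175),(690,192)))
```

```text
(array([602.3, -29. ,  55.5]), np.float64(3.6)) (array([628. , -33.1,  42.9]), np.float64(3.4)) (array([626.2, -37.2,  38.7]), np.float64(5.3)) (array([596.8,  10.2,  39.1]), np.float64(3.8))
```

```bash
python3 plan.py 580.5 71.5 170 3.749 3
```

```text
t 35.0 turn deg [  -0.    -0.  -122.1] dist [-14.2  12.1  -9.4] w 87.4 q6 0.03
[0.028, -0.03, 0.021, -0.0, -0.0, -0.904]
[0.041, -0.004, 0.021, -0.0, -0.0, -0.904]
[0.034, 0.023, 0.021, -0.0, -0.0, -0.904]
```

```bash
python3 -m inch '[[0.028,-0.03,0.02,0,0,-0.904,-1],[0.028,-0.03,0.02,0,0,-0.904,-1],[0.028,-0.03,0.02,0,0,-0.904,-1],[0.028,-0.03,0.02,0,0,-0.904,-1]]'|egrep 'ee|wid'
python3 -m inch '[[0.041,-0.004,0.02,0,0,-0.904,-1],[0.041,-0.004,0.02,0,0,-0.904,-1],[0.041,-0.004,0.02,0,0,-0.904,-1],[0.041,-0.004,0.02,0,0,-0.904,-1]]'|egrep 'ee|wid'
python3 -m inch '[[0.034,0.023,0.02,0,0,-0.904,-1],[0.034,0.023,0.02,0,0,-0.904,-1],[0.034,0.023,0.02,0,0,-0.904,-1],[0.034,0.023,0.02,0,0,-0.904,-1],[0.034,0.023,0.02,0,0,-0.904,-1]]'|egrep 'ee|wid'
python3 plan.py 580.5 71.5 76 3.749 1
python3 - <<'E'
from h import *
o=ctrl.get_obs(); c=cam('wrist',o); im=snap('wrist','w8.png')
m=cv2.inRange(im,(110,0,0),(255,80,80))
for k in cv2.findContours(m,0,1)[0]:
    if cv2.contourArea(k)>150: print(cv2.minAreaRect(k))
print(proj(c,[[580.5,71.5,105]]))
E
```

```text
ee_pos: [590.0, 63.3, 176.3]
width: 87.6
ee_pos: [585.4, 67.4, 173.3]
width: 87.5
ee_pos: [580.6, 71.5, 170.4]
width: 87.4
t 36.6 turn deg [ 0.  -0.  -0.1] dist [ -0.1  -0.  -94.4] w 87.4 q6 -2.07
[0.001, 0.0, 0.629, 0.0, -0.0, -0.002]
((257.0, 196.0), (46.0, 14.0), 90.0)
((37.0384635925293, 106.69230651855469), (33.535858154296875, 26.083446502685547), 78.69007110595703)
[[258.01868164 198.86196633]]
```

```bash
python3 -m inch '[[0,0,0.3,0,0,0,-1],[0,0,0.63,0,0,0,0],[0,0,0.63,0,0,0,0.3],[0,0,0.63,0,0,0,1],[0,0,0.63,0,0,0,1],[0,0,0.63,0,0,0,1],[0,0,0.63,0,0,0,1],[0,0,0.63,0,0,0,1],[0,0,0.63,0,0,0,1],[0,0,0.63,0,0,0,1]]'
python3 -m inch '[[0,0,0,0,0,0,1],[0,0,0,0,0,0,1]]' | egrep 'wid|gra|ee'
python3 plan.py 585.2 -34 76 3.749 1
```

```text
t: 37.95
ee_pos: [581.0, 72.4, 76.1]
orientation: [-0.941, 2.997, -0.0]
ft_force: [1.2, -1.1, 1.1]
width: 14.1
grasp_force: 30.0
ee_pos: [580.9, 72.4, 76.1]
width: 13.9
grasp_force: 30.0
t 38.2 turn deg [-0.   0.   0.1] dist [ 4.300e+00 -1.064e+02 -1.000e-01] w 13.9 q6 -2.08
[0.382, -0.599, 0.001, -0.001, 0.001, 0.001]
```

```bash
python3 -m inch '[[0.063,-0.1,0,0,0,0,1],[0.126,-0.2,0,0,0,0,1],[0.189,-0.3,0,0,0,0,1]]' | egrep 'ft|gra|ee'
python3 -m inch '[[0.063,-0.1,0,0,0,0,1],[0.126,-0.2,0,0,0,0,1]]' | egrep 'ft|gra|ee'
python3 -m inch '[[0.031,-0.05,0,0,0,0,1],[0.062,-0.1,0,0,0,0,1],[0.062,-0.1,0,0,0,0,1]]' | egrep 'ft|gra|ee'
python3 -m inch '[[0.006,-0.01,0,0,0,0,1],[0.012,-0.02,0,0,0,0,1],[0.012,-0.02,0,0,0,0,1]]' | egrep 'ft|gra|ee'
python3 -m inch '[[0.006,-0.01,0,0,0,0,1],[0.012,-0.02,0,0,0,0,1],[0.012,-0.02,0,0,0,0,1]]' | egrep 'ft|gra|ee'
```

```text
ee_pos: [583.6, 17.9, 76.1]
ft_force: [3.8, 3.4, 0.6]
grasp_force: 30.0
ee_pos: [585.3, -17.6, 76.2]
ft_force: [5.1, 2.6, 0.3]
grasp_force: 30.0
ee_pos: [586.2, -35.2, 76.2]
ft_force: [5.6, -2.0, 0.3]
grasp_force: 30.0
ee_pos: [586.3, -37.3, 76.2]
ft_force: [5.2, 0.4, 1.5]
grasp_force: 30.0
ee_pos: [586.3, -37.8, 76.2]
ft_force: [4.5, 18.1, 2.4]
grasp_force: 30.0
```

```bash
cat > st.py <<'E'
from h import *
o=ctrl.get_obs(); X=R.from_rotvec(o['orientation']).as_matrix()[:,0]
print('t%.1f'%o['t'],o['ee_pos'].round(1),'yaw %.3f'%np.arctan2(X[1],X[0]),'F',o['ft_force'].round(1),'M',o['moment'].round(2),'w %.1f g %.0f'%(o['width'],o['grasp_force']),'q6 %.2f'%o['qpos'][5])
E
python3 -m inch '[[-0.003,0.007,0,0,0,0,1],[-0.003,0.007,0,0,0,0.2,1],[-0.003,0.007,0,0,0,0.4,1],[-0.003,0.007,0,0,0,0.6,1],[-0.003,0.007,0,0,0,0.6,1],[-0.003,0.007,0,0,0,0.6,1]]'>/dev/null; python3 st.py
python3 -m inch '[[0,0,0,0,0,0.2,1],[0,0,0,0,0,0.4,1],[0,0,0,0,0,0.4,1],[0,0,0,0,0,0.4,1]]'>/dev/null; python3 st.py
```

```text
t40.7 [586.8 -38.7  76.2] yaw -3.005 F [ 6.6  5.4 -1.1] M [ 1.25 -1.13 -0.09] w 14.1 g 30 q6 -1.80
t41.2 [586.8 -39.5  76.2] yaw 2.964 F [ 6.5  2.1 -0.8] M [ 0.47 -1.07 -0.03] w 13.5 g 30 q6 -1.48
```

```bash
python3 -m inch '[[0,0,0,0,0,0.15,1],[0,0,0,0,0,0.25,1],[0,0,0,0,0,0.25,1]]'>/dev/null; python3 st.py
for i in 1 ; do python3 -m inch '[[0,0,0,0,0,0.08,1],[0,0,0,0,0,0.08,1]]'>/dev/null; python3 st.py
python3 -m inch '[[0,0,0,0,0,0.08,1],[0,0,0,0,0,0.08,1]]'>/dev/null; python3 st.py;  python3 -m inch '[[0,0,0,0,0,0.08,1],[0,0,0,0,0,0.08,1]]'>/dev/null; python3 st.py; done
```

```text
t41.6 [586.7 -40.   76.2] yaw 2.767 F [ 5.3 -0.9  1.2] M [ 0.01 -1.04 -0.06] w 13.7 g 30 q6 -1.28
t41.8 [586.6 -40.1  76.2] yaw 2.705 F [ 5.9 -1.4  0.8] M [-0.15 -0.96 -0.02] w 14.2 g 30 q6 -1.22
t42.1 [586.5 -40.2  76.2] yaw 2.642 F [ 6.1 -2.  -0.5] M [-0.31 -0.94 -0.01] w 13.9 g 30 q6 -1.16
t42.3 [586.4 -40.3  76.2] yaw 2.579 F [ 4.8 -2.3  0.7] M [-0.25 -0.91 -0.03] w 13.8 g 30 q6 -1.10
```

```bash
python3 -m inch '[[0,0,0,0,0,0.06,1],[0,0,0,0,0,0.06,1]]'>/dev/null; python3 st.py
python3 -m inch '[[0,0,0,0,0,0.06,1],[0,0,0,0,0,0.06,1]]'>/dev/null; python3 st.py;  python3 -m inch '[[0,0,0,0,0,0.06,1],[0,0,0,0,0,0.06,1]]'>/dev/null; python3 st.py
```

```text
t42.6 [586.4 -40.3  76.2] yaw 2.532 F [ 4.4 -1.3  0.8] M [-0.28 -0.78  0.01] w 13.5 g 30 q6 -1.05
t42.8 [586.3 -40.2  76.1] yaw 2.486 F [ 4.8 -1.3  2. ] M [-0.24 -0.86 -0.05] w 13.5 g 30 q6 -1.00
t43.1 [586.1 -39.9  76.1] yaw 2.439 F [ 3.9 -2.   1.5] M [-0.33 -0.8   0.05] w 13.7 g 30 q6 -0.96
```

Run:
```python
from h import *
o=ctrl.get_obs(); w=snap('wrist'); s=snap('scene')
u=proj(cam('scene'),[[586,-39,90]])[0].astype(int)
a=cv2.resize(w[120:310,155:355],(400,380),interpolation=2); b=cv2.resize(s[u[1]-38:u[1]+38,u[0]-40:u[0]+40],(400,380),interpolation=2)
cv2.imwrite('pics/c9.png',cv2.cvtColor(np.hstack([a,b]),cv2.COLOR_RGB2BGR)); print(o['ee_pos'].tolist(),o['orientation'].tolist(),u)
```

```text
[586.1477636917342, -39.9331402861874, 76.12170548326955] [1.0802003121692114, 2.9492590562479495, -0.000268802483818461] [278 183]
```

View pics/c9.png

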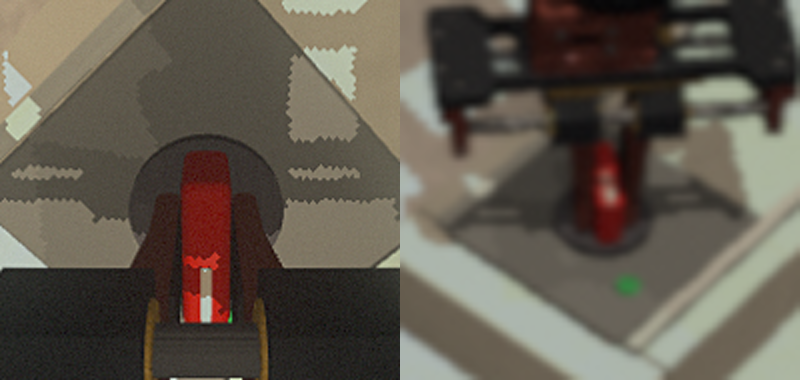

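Run:
```python
from h import *
g=ray(cam('scene'),[(283.6,202)],67)[0]; print('green scene',g)
o=dict(ee_pos=np.array([586.15,-39.93,76.12]),orientation=np.array([1.0802,2.94926,-.00027]))
c=cam('wrist',o); print('green wrist',ray(c,[(155+104.2,120+160)],67)[0], 'bar line',ray(c,[(155+103,120+80),(155+103,120+160)],105))
for a in ([586,-39],[586,-37.5],[583,-40]): print(np.arctan2(g[1]-a[1],g[0]-a[0]))
o=ctrl.get_obs(); print(o['joint_torque'].round(2))
```

```text
green scene [624.47314436 -62.36305675  67.        ]
green wrist [621.05383533 -66.57619256  67.        ] bar line [[562.64010612 -18.36133492 105.        ]
 [599.870348   -49.867142   105.        ]]
-0.5457378905093194
-0.5737305964631131
-0.49452744305969515
[  0.81 -52.98 -15.72   0.28   1.56   0.  ]
```

```bash
cat > mz.py <<'E'
from h import *
M=[];
for i in range(5): M.append(ctrl.get_obs()['moment'][2]); im=ctrl.get_image('wrist')
print('Mz',np.round(M,3),np.mean(M).round(3))
hsv=cv2.cvtColor(im,cv2.COLOR_RGB2HSV); m=cv2.inRange(hsv,(45,80,30),(80,255,255)); m[:,:230]=0;m[:,290:]=0
ys,xs=np.nonzero(m[240:300]); print('green px',sorted(zip(ys+240,xs))[:40])
E
python3 mz.py
python3 -m inch '[[0,0,0,0,0,0.05,1],[0,0,0,0,0,0.05,1]]'>/dev/null; python3 st.py; python3 mz.py
```

```text
Mz [ 0.021  0.003  0.023  0.004 -0.007] 0.009
green px [(np.int64(274), np.int64(270)), (np.int64(275), np.int64(270)), (np.int64(276), np.int64(270)), (np.int64(277), np.int64(270)), (np.int64(277), np.int64(271)), (np.int64(278), np.int64(270)), (np.int64(279), np.int64(269)), (np.int64(279), np.int64(270)), (np.int64(280), np.int64(269)), (np.int64(280), np.int64(270)), (np.int64(280), np.int64(271)), (np.int64(281), np.int64(269)), (np.int64(281), np.int64(270))]
t43.7 [586.  -39.7  76.1] yaw 2.400 F [ 4.  -1.9  2.9] M [-0.3  -0.84 -0.  ] w 13.9 g 30 q6 -0.92
Mz [-0.002  0.023  0.032  0.051  0.06 ] 0.033
green px [(np.int64(273), np.int64(270)), (np.int64(274), np.int64(270)), (np.int64(275), np.int64(270)), (np.int64(276), np.int64(270)), (np.int64(277), np.int64(270)), (np.int64(278), np.int64(270)), (np.int64(279), np.int64(269)), (np.int64(279), np.int64(270)), (np.int64(280), np.int64(269)), (np.int64(280), np.int64(270)), (np.int64(281), np.int64(269)), (np.int64(281), np.int64(270))]
```

```bash
python3 -m inch '[[0,0,0,0,0,0,-0.5],[0,0,0,0,0,0,-0.5],[0,0,0,0,0,0,-0.5],[0,0,0,0,0,0,-0.5],[0,0,-0.3,0,0,0,-0.5],[0,0,-0.6,0,0,0,-1],[0,0,-0.8,0,0,0,-1],[0,0,-0.8,0,0,0,-1],[0,0,-0.8,0,0,0,-1]]'>/dev/null; python3 st.py
python3 - <<'E'
from h import *
o=ctrl.get_obs(); w=snap('wrist','w10.png'); print(o['ee_pos'].tolist(),o['orientation'].tolist())
cv2.imwrite('pics/w10c.png',cv2.cvtColor(cv2.resize(w[90:260,170:350],(720,680)[0:2],interpolation=2)[:600],cv2.COLOR_RGB2BGR))
E
```

```text
t45.0 [585.1 -39.5 194.9] yaw 2.399 F [ 0.1  0.1 -0. ] M [-0.02  0.01 -0.02] w 87.7 g 0 q6 -0.92
[585.0565164417584, -39.531648916519494, 194.9173809708578] [-1.139324118293645, -2.9260931485575905, 0.0007221076381944074]
```

View pics/w10c.png

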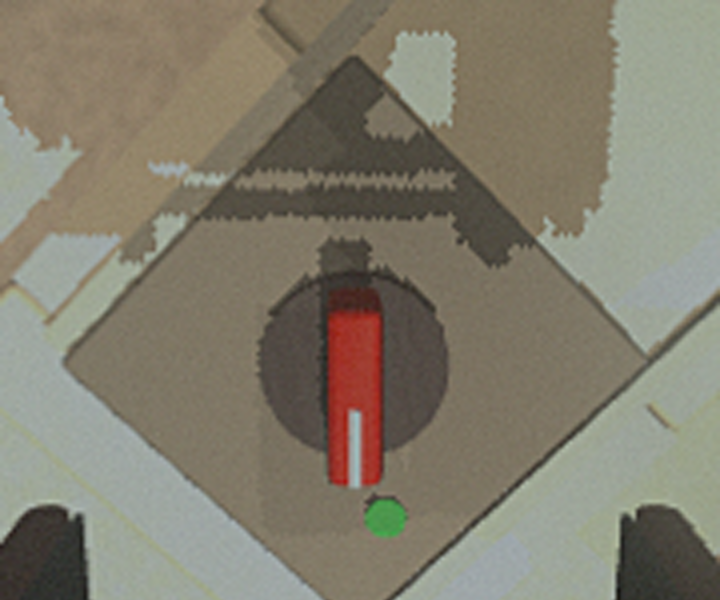

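The pointer is about 0.2 rad past the green dot (hub (353,363), dot (386,518), bar vertical at x=355), so the first click is passed with margin. Now the dial.

```bash
python3 plan.py 573.5 219.5 195 3.47 2
```

```text
t 45.1 turn deg [ -0.   -0.1 -61.4] dist [-11.3 259.    0.5] w 87.6 q6 -0.92
[0.612, 0.61, -0.001, -0.0, -0.002, -0.682]
[0.215, 0.837, -0.002, -0.0, -0.002, -0.682]
```

```bash
python3 -m inch '[[0.612,0.61,0,0,0,-0.682,-1],[0.612,0.61,0,0,0,-0.682,-1],[0.612,0.61,0,0,0,-0.682,-1],[0.612,0.61,0,0,0,-0.682,-1]]'|egrep 'ee'
python3 -m inch '[[0.215,0.837,0,0,0,-0.682,-1],[0.215,0.837,0,0,0,-0.682,-1],[0.215,0.837,0,0,0,-0.682,-1],[0.215,0.837,0,0,0,-0.682,-1],[0.215,0.837,0,0,0,-0.682,-1],[0.215,0.837,0,0,0,-0.682,-1]]'|egrep 'ee'
python3 st.py
python3 - <<'E'
from h import *
o=ctrl.get_obs(); w=snap('wrist','w11.png'); print(o['ee_pos'].tolist(),o['orientation'].tolist())
cv2.imwrite('pics/w11c.png',cv2.cvtColor(cv2.resize(w[90:260,150:370],None,fx=3.5,fy=3.5,interpolation=2),cv2.COLOR_RGB2BGR))
E
```

```text
ee_pos: [579.1, 90.7, 194.3]
ee_pos: [574.5, 218.2, 195.8]
t46.4 [574.5 218.2 195.8] yaw -2.817 F [ 0.2 -0.2 -0.3] M [-0.01  0.07 -0.06] w 87.7 g 0 q6 -1.55
[574.4910110700924, 218.21251758205938, 195.8089132773854] [0.5074636168008104, -3.0999463038934354, 0.00020078568001276472]
```

View pics/w11c.png

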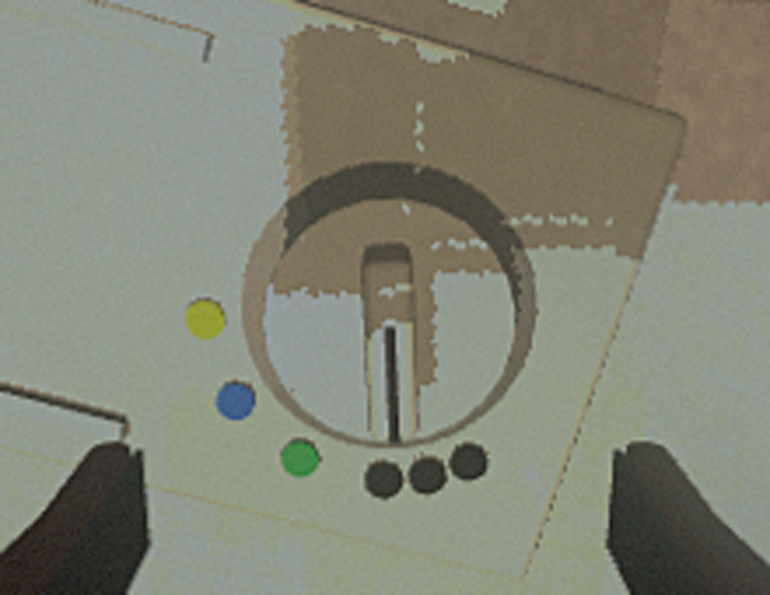

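Dial bar runs from (387,262) to the pointer end (394,440); dots: blue (235,400), green (300,458), yellow (205,319); skirt centre about (390,318).

```bash
python3 - <<'E'
from h import *
o=dict(ee_pos=np.array([574.49,218.21,195.81]),orientation=np.array([.50746,-3.09995,.0002]))
c=cam('wrist',o); w=lambda p,z: ray(c,np.array(p,float)/3.5-0.36+[150,90],z)[:,:2]
b=w([(387,262),(394,440)],110); print(b,b.mean(0),np.linalg.norm(b[1]-b[0]),'ang',np.arctan2(*(b[1]-b[0])[::-1]))
k=w([(388,330),(395,440)],110); print('line ang',np.arctan2(*(k[1]-k[0])[::-1]))
m=b.mean(0); d=w([(300,458),(235,400),(205,319),(383,480),(428,475),(469,462)],60)
for a in (m,np.array([573.5,219.5])): print('dots',np.arctan2(d[:,1]-a[1],d[:,0]-a[0]).round(3))
E
python3 plan.py 575 219 81 3.47 1
```

```text
[[547.99392264 211.8880951 ]
 [595.76524306 230.16411947]] [571.87958285 221.02610729] 51.14794347139274 ang 0.3653935543857389
line ang 0.38830874646983404
dots [-0.198 -0.699 -1.192  0.295  0.553  0.798]
dots [-0.178 -0.697 -1.208  0.327  0.589  0.835]
t 46.4 turn deg [-0.  -0.  -0.2] dist [   0.5    0.6 -114.9] w 88.3 q6 -1.55
[-0.005, 0.003, 0.766, -0.0, -0.0, -0.004]
```

```bash
python3 plan.py 572.5 220.3 82 3.515 1
```

```text
t 46.4 turn deg [-0.  -0.  -2.8] dist [  -2.     1.9 -113.9] w 88.3 q6 -1.55
[0.009, 0.016, 0.76, -0.0, -0.0, -0.061]
```

```bash
python3 -m inch '[[0.009,0.016,0.35,0,0,-0.06,-1],[0.009,0.016,0.755,0,0,-0.06,-0.5],[0.009,0.016,0.755,0,0,-0.06,0],[0.009,0.016,0.755,0,0,-0.06,1],[0.009,0.016,0.755,0,0,-0.06,1],[0.009,0.016,0.755,0,0,-0.06,1],[0.009,0.016,0.755,0,0,-0.06,1],[0.009,0.016,0.755,0,0,-0.06,1],[0.009,0.016,0.755,0,0,-0.06,1],[0.009,0.016,0.755,0,0,-0.06,1]]'>/dev/null; python3 st.py
python3 -m inch '[[0,0,0,0,0,0,1],[0,0,0,0,0,0,1]]'>/dev/null; python3 st.py
```

```text
t47.6 [568.6 219.8  83.3] yaw -2.767 F [-9.5 -1.8 -3.4] M [-0.26  1.78 -0.04] w 76.4 g 30 q6 -1.60
t47.9 [568.6 219.8  83.3] yaw -2.767 F [-10.2  -2.1  -3.9] M [-0.25  1.8  -0.06] w 76.8 g 30 q6 -1.60
```

```bash
python3 -m inch '[[0,0,0,0,0,0,-1],[0,0,0,0,0,0,-1],[0,0,-0.03,0,0,0,-1]]'>/dev/null; python3 st.py
python3 - <<'E'
from h import *
w=snap('wrist'); s=snap('scene')
u=proj(cam('scene'),[[572,220,95]])[0].astype(int)
a=cv2.resize(w[90:280,155:355],(400,380),interpolation=2); b=cv2.resize(s[u[1]-38:u[1]+38,u[0]-40:u[0]+40],(400,380),interpolation=2)
cv2.imwrite('pics/c12.png',cv2.cvtColor(np.hstack([a,b]),cv2.COLOR_RGB2BGR))
E
```

```text
t48.3 [573.2 221.4  88.5] yaw -2.766 F [-1.1 -1.5  0.4] M [ 0.06 -0.02 -0.02] w 87.5 g 0 q6 -1.60
```

View pics/c12.png

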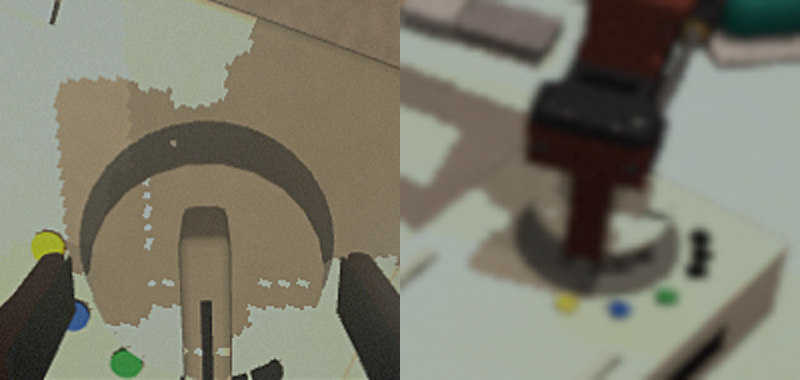

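The fingers caught the skirt on the way down, and may have lifted the dial a few mm. The bar still lies in line with the tool, so I grip it higher.

```bash
python3 -m inch '[[0,0,-0.01,0,0,0,-1],[0,0,-0.01,0,0,0,1],[0,0,-0.01,0,0,0,1],[0,0,-0.01,0,0,0,1],[0,0,-0.01,0,0,0,1],[0,0,-0.01,0,0,0,1],[0,0,-0.01,0,0,0,1],[0,0,-0.01,0,0,0,1],[0,0,-0.01,0,0,0,1],[0,0,-0.01,0,0,0,1]]'>/dev/null; python3 st.py
```

```text
t49.6 [572.3 221.2  88.7] yaw -2.766 F [0.7 0.4 0.2] M [-0.04 -0.01  0.01] w 13.7 g 30 q6 -1.60
```

Bar gripped at 14 mm. Now pull up in small steps.

```bash
python3 -m inch '[[0,0,-0.03,0,0,0,1],[0,0,-0.06,0,0,0,1],[0,0,-0.06,0,0,0,1]]'>/dev/null; python3 st.py
python3 -m inch '[[0,0,-0.02,0,0,0,1],[0,0,-0.02,0,0,0,1]]'>/dev/null; python3 st.py
```

```text
t50.0 [571.2 220.8  95. ] yaw -2.766 F [  6.8   1.9 -25.3] M [ 0.38 -1.12  0.1 ] w 14.0 g 30 q6 -1.60
t50.2 [570.3 220.5  96.4] yaw -2.766 F [  8.3   2.8 -35.7] M [ 0.52 -1.46  0.03] w 14.1 g 30 q6 -1.60
```

```bash
python3 -m inch '[[0,0,0.02,0,0,0,1],[0,0,0.02,0,0,0,1]]'>/dev/null; python3 st.py
python3 -m inch '[[0,0,0,0,0,0.2,1],[0,0,0,0,0,0.4,1],[0,0,0,0,0,0.6,1],[0,0,0,0,0,0.6,1]]'>/dev/null; python3 st.py
python3 -m inch '[[0,0,0,0,0,0.2,1],[0,0,0,0,0,0.4,1],[0,0,0,0,0,0.6,1],[0,0,0,0,0,0.77,1],[0,0,0,0,0,0.77,1],[0,0,0,0,0,0.77,1]]'>/dev/null; python3 st.py
python3 - <<'E'
from h import *
w=snap('wrist'); s=snap('scene')
u=proj(cam('scene'),[[572,220,95]])[0].astype(int)
a=cv2.resize(w[90:280,155:355],(400,380),interpolation=2); b=cv2.resize(s[u[1]-38:u[1]+38,u[0]-40:u[0]+40],(400,380),interpolation=2)
cv2.imwrite('pics/c13.png',cv2.cvtColor(np.hstack([a,b]),cv2.COLOR_RGB2BGR))
E
```

```text
t50.5 [570.5 220.5  96.1] yaw -2.766 F [  0.4  -0.5 -18.9] M [-0.12  0.08  0.08] w 14.1 g 30 q6 -1.60
t51.0 [570.5 220.8  96.2] yaw 3.047 F [  0.6   1.  -24.1] M [ 0.3   0.14 -0.04] w 13.8 g 30 q6 -1.13
t51.8 [570.8 221.1  96.3] yaw 2.447 F [  0.1   2.8 -26. ] M [ 0.63  0.16 -0.06] w 13.7 g 30 q6 -0.53
```

View pics/c13.png

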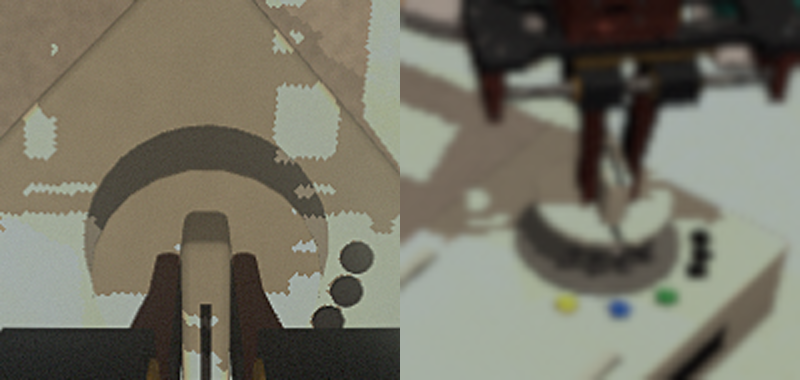

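Bar follows the gripper with the pointer line toward the blue dot. Push home in steps.

```bash
python3 -m inch '[[0,0,0.04,0,0,0,1],[0,0,0.08,0,0,0,1],[0,0,0.08,0,0,0,1]]'>/dev/null; python3 st.py
python3 -m inch '[[0,0,0.02,0,0,0,1],[0,0,0.02,0,0,0,1]]'>/dev/null; python3 st.py
python3 -m inch '[[0,0,0.015,0,0,0,1],[0,0,0.015,0,0,0,1]]'>/dev/null; python3 st.py
```

```text
t52.2 [571.  221.1  86.8] yaw 2.446 F [-7.3 -0.7 -3.8] M [ 0.01  1.62 -0.03] w 13.8 g 30 q6 -0.53
t52.5 [571.  221.   84.2] yaw 2.446 F [-8.4 -0.2 -2.8] M [-0.04  1.73 -0.01] w 13.8 g 30 q6 -0.53
t52.7 [571.  221.   82.1] yaw 2.446 F [-8.3 -1.6 -1.5] M [-0.07  1.82 -0.03] w 13.5 g 30 q6 -0.53
```

```bash
python3 -m inch '[[0,0,0.01,0,0,0,1],[0,0,0.01,0,0,0,1]]'>/dev/null; python3 st.py
python3 -m inch '[[0,0,0.01,0,0,0,1],[0,0,0.01,0,0,0,1]]'>/dev/null; python3 st.py
python3 -m inch '[[0,0,0.01,0,0,0,1],[0,0,0.01,0,0,0,1]]'>/dev/null; python3 st.py
```

```text
t53.0 [571.3 221.   81.8] yaw 2.446 F [-11.5  -3.4  10.1] M [-0.47  2.32 -0.05] w 14.1 g 30 q6 -0.53
t53.2 [571.5 220.8  81.6] yaw 2.447 F [-14.2  -4.6  20.4] M [-0.97  2.81 -0.01] w 14.0 g 30 q6 -0.53
t53.5 [571.8 220.7  81.2] yaw 2.447 F [-17.3  -6.9  29.7] M [-1.5   3.23 -0.02] w 13.7 g 30 q6 -0.53
```

Firm stop after the full 14 mm of travel. Relax, release, rise, and check.

```bash
python3 -m inch '[[0,0,-0.025,0,0,0,1],[0,0,-0.025,0,0,0,1]]'>/dev/null; python3 st.py
python3 -m inch '[[0,0,0,0,0,0,-0.2],[0,0,0,0,0,0,-0.2],[0,0,0,0,0,0,-0.2],[0,0,0,0,0,0,-0.2],[0,0,-0.15,0,0,0,-0.2],[0,0,-0.4,0,0,0,-0.2],[0,0,-0.75,0,0,0,-1],[0,0,-0.75,0,0,0,-1],[0,0,-0.75,0,0,0,-1]]'>/dev/null; python3 st.py
python3 - <<'E'
from h import *
o=ctrl.get_obs(); w=snap('wrist'); s=snap('scene'); print(o['ee_pos'].tolist(),o['orientation'].tolist())
u=proj(cam('scene'),[[580,90,80]])[0].astype(int)
a=cv2.resize(w[80:270,155:355],(400,380),interpolation=2); b=cv2.resize(s[u[1]-85:u[1]+67,u[0]-80:u[0]+80],(400,380),interpolation=2)
cv2.imwrite('pics/c14.png',cv2.cvtColor(np.hstack([a,b]),cv2.COLOR_RGB2BGR))
E
```

```text
t53.7 [571.6 220.6  82.1] yaw 2.447 F [-7.7 -4.1  2. ] M [-0.78  1.53 -0.03] w 13.3 g 30 q6 -0.53
t54.9 [572.  221.1 191.8] yaw 2.442 F [-0.  -0.1  0.2] M [-0.06  0.    0.01] w 79.4 g 0 q6 -0.52
[571.9668177432028, 221.1171585973354, 191.82819024235363] [-1.0770293232671786, -2.9509772383821264, 0.00037628269119273063]
```

View pics/c14.png

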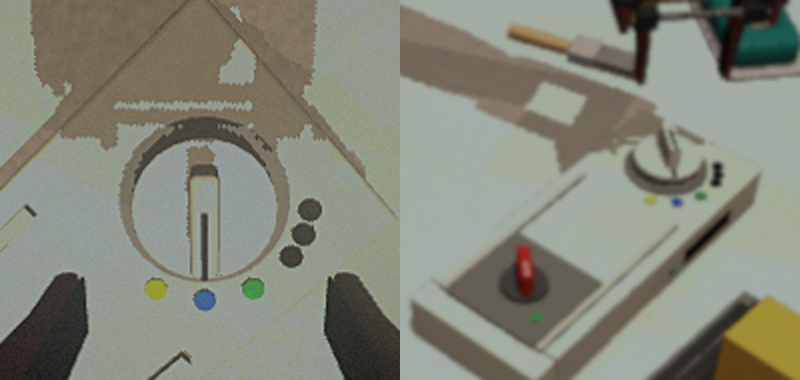

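The pointer is in line with the blue dot, the dial is at its home size, the lid is shut and the lock pointer is just past green. Handing in.

```bash
python3 -c "
from workcell import ctrl
print(ctrl.close_job())"
```

```text
the job is handed in; nothing more can be done
None
```

I handed the job in at about 55 s; no verdict came back. By the last pictures, all five tablets are in the well with the lid shut over them, the lock is about 0.2 rad past the green dot (one click), and the dial is home at the blue dot. On the first try at the dial the fingers caught its skirt and probably lifted it about 6 mm, after the lock step.

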